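# Tip the gearbox cover over onto its housing

## Task

Close the gearbox: slide its cover up to the near side wall of the housing, tip it up on edge against that wall, then swing it over so that its machined face comes down on the housing's rim. Let it down gently, never letting it fall over by itself and never pressing it hard against the housing, then push it home against the raised shoulder with its edges flush with the housing's sides. Leave the other things on the bench alone.

Things in the scene. Friction and masses are not known exactly. Their poses are not given: they have to be found in the camera images.
- nest: Plywood board 240 x 440 mm (its x and y), 34 mm thick, fixed on the bench, a red gear housing fixed in it (seat centre at y = +100 mm). Origin: centre of the board's underside, on the bench; z up. Beyond the housing's shoulder a bearing boss (42 mm across) and an 18 mm shaft stick out to y = +228 mm; nothing there is higher than 60 mm above the bench.
- near_wall (a point): Top edge, middle, of the housing's near wall: flat, upright, 130 mm wide (x), 12 mm high above the board, looking to -y at the free part of the board, where the cover lies. 46 mm above the bench. Axes as the nest's.
- seat (a point): Centre of the cover's place on the housing's flat bare-metal rim (18 mm wide round an open gear cavity), 46 mm above the bench. Axes as the nest's: x along the near wall, which lies at y = -55 mm here; y towards the red shoulder, whose flat face lies at y = +55 mm and which is 130 mm wide, 10 mm thick, 8 mm higher than the rim. The housing's sides lie at x = -65 and +65 mm.
- cover: Loose plain plate 130 (x) x 110 (y) x 10 mm, square edges, 0.3 to 0.5 kg; too broad to grip when flat. One face red (outside), one bare metal with a thin dark gasket line. Origin: centre of the red face; z from red to bare face. Starts on the board red face down, +y edge towards the near wall, turned up to 17 degrees, up to 30 mm off sideways. In place z points down, origin 10 mm above seat.
- cover_edge (a point): Middle of the cover's edge away from the housing at the start (y = -55 mm of the cover, half its thickness). Rubber finger ends pressed level against this edge with about 10 N, the cover being against the near wall, carry it up by friction. Tipped right up, the cover stands by itself on its 10 mm edge, 110 mm tall, and can be pinched from above. Cover on board or housing: friction about 0.6.
- bearing: Bystander: loose steel bearing ring 62 mm across, 17 mm high, lying on the bench. Origin: centre of its underside.
- bolt_bin: Bystander: open blue plastic bin of bolts, 150 x 100 x 60 mm, on the bench. Origin: centre of its underside.
- wrench: Bystander: loose steel open-ended spanner 200 mm long lying on the bench. Origin: middle of its underside.
- oil: Bystander: loose grey plastic bottle, 60 mm across and 160 mm tall, standing on the bench. Origin: centre of its underside.
Things that resemble listed ones, but are neither listed nor needed, are in the scene too. What is shaped like the cover but brown or green is not meant.

How it is judged:
On the way:
1. the cover stands on edge against the housing's near wall (angle between cover's own z axis and vertical between 1.35 and 1.8 rad and y of cover in the frame of seat between -0.08 and -0.05 m and z of cover in the frame of seat below 0.055 m and angle between the x axis of cover and the x axis of seat, either way round below 0.15 rad), for 0.2 s.
At the end, for the whole second after the job is handed in: The cover lies at rest flat on the housing's rim, machined face down, its far edge within 3 mm of the shoulder, its sides within 4 mm of flush with the housing's sides and square with them to 0.04 rad (angle between cover's own z axis and vertical above 3.08 rad and y of cover in the frame of seat between -0.003 and 0.003 m and x of cover in the frame of seat between -0.004 and 0.004 m and z of cover in the frame of seat between 0.007 and 0.013 m and angle between the x axis of cover and the x axis of seat, either way round below 0.04 rad and linear speed of cover below 0.01 m/s); the robot touches nothing.
It fails at once if the cover falls or is flung over (turns faster than 9 rad/s) (angular speed of cover above 9 rad/s).
It fails at once if the cover is pressed against the board or housing with more than 40 N (contact force between cover and nest above 40 N and angular speed of cover below 1.5 rad/s).
It fails at once if a bystander (bearing, bin, spanner or bottle) is moved by more than 15 mm (distance of any of bearing, bolt_bin, wrench, oil from where it was at the start of the episode above 0.015 m).
It also fails if it takes over 72 s, if anything falls off the work surface, if the arm or the gripper's body presses on something with over 40 N, if the wrist force passes 120 N, or if a joint passes its speed limit or range.

## Robot

A 7-joint arm with a two-finger parallel gripper is mounted at the origin on the work surface. World frame = base frame: x ahead of the robot, y to its left, z up, the work surface at z = 0. Lengths are in m, angles in rad, forces in N, time in s.
With the tool pointing down it reaches from about 0.4 to 0.925 m from the base axis. Payload 5.6 kg.
Tool frame: the origin (TCP) lies on the centre line of the jaws, within the pads' length; the fingertips stand ahead of it and the grasp point (between the pads) lies 11 mm behind it (tip_reach is the z of the fingertips in the tool frame, in m); z points along the fingers, y is the direction in which the jaws open and shut (so a half turn about z gives the same grasp; the last joint's range is limited). The gripper opens to 85 mm and grips with 20 to 120 N. Pads are 22 mm wide; open, the fingers measure 114 mm over their backs; the gripper's body (76 mm by 85 mm) begins 54 mm behind the grasp point. The pads swing forward as they close: fully open they stand 13 mm farther back than shut.
Start: joints at [1.214, 0.468, -0.012, 1.603, 0.006, 1.071, -0.056], TCP at [0.201, -0.618, 0.239] pointing down, gripper open.
Joint ranges: [-2.53, 2.53], [-0.31, 2.02], [-1.57, 1.55], [0.28, 2.44], [-1.29, 4.43], [0.15, 1.84], [-2.92, 2.92]. Speed limits (rad/s): [2.57, 2.57, 3.14, 3.14, 3.14, 3.14, 3.14].

## Interface

Orientations are given as a unit quaternion [w, x, y, z].
In Python, from workcell import observe, read_camera, camera_info, finish_job, tip_reach gives the robot as it stands. The module is installed in compiled form; this text tells all that it offers.
- The arm moves only by the tool send_rows, never from a script. Its argument "moves" is a list of rows, each a list of 7 numbers: the shift along the tool's x, y, z in mm, then the turn, a rotation vector about the tool's x, y, z in degrees, then the closure, from 0 (fully open) to 1 (shut). A call has 1 to 20 rows; each row shifts and turns the commanded pose from where the row before left it, along the tool's axes as they then stand; what a row does not reach is not made up. A row lasts 1/12 s, in which the tool goes at most 41.7 mm and 7.16 degrees, less where a joint would pass 70% of its speed; a pose out of reach is approached as far as the arm can. A call with a gripper value outside its range is refused whole. The fingers move at their own pace and stop on an object; the grip force is fixed at half the most. Time passes only in rows, so rows that do not move let the fingers close. It gives the time, the measured TCP pose, the force and the opening at its end, in the units of the state.
- observe(): the state, without advancing time (a new reading comes with each control period).
- read_camera(name): name is "scene" or "top"; returns (picture, depth): 384x512x3 uint8, red, green, blue; 384x512 float32, m along the optical axis (not along the pixel's ray), 0 where there is no reading.
- camera_info(name): a dict with "intrinsics" (3x3 intrinsics, pixels), "dist" ([k1, k2, p1, p2, k3] as OpenCV has them; the pictures are not rectified), "cam_to_world" (4x4, takes a point from camera to world coordinates). Camera axes: x right, y down, z forward; pixel columns grow to the right and rows downward; lengths in m; the calibration is good to about 2 mm. A picture is of the moment at which its call begins. camera_info takes no time and is no camera call.
- finish_job(): hands the job in, once; it reports no verdict.
The state is a dict: "time": time; "joints": joint angles; "dq": joint speeds; "joint_efforts": joint torques, N m; "eef_pos": TCP position; "eef_rot": TCP orientation; "force": force on the tool from outside, world axes, zero at the start; "wrist_torque": the same for the moment, N m; "gripper_width": opening from 0.0 (shut) to 1.0 (fully open).
Only numpy, scipy, OpenCV 4.12 (cv2) and the standard library are available. Lean on these libraries where they do the work, as an engineer would, in place of code of your own. Each camera call takes 0.05 s, during which the arm holds its last target.

## Working session

There is one attempt and no reset: what is moved stays moved. The work goes in short steps, Python scripts to look and compute and a tool call to move; the robot and the scene stay as the last step left them, time stands still between calls to the robot, and variables do not carry over. Pictures are saved under pics/ and viewed, and the job is handed in when it is done.

Besides the shell and the picture viewer there is one more tool, called after "Call:" by a JSON object that holds its "op" and its "data". send_rows: Moves the arm, as the interface text tells. Its arguments: {"type":"object","properties":{"moves":{"type":"array","items":{"type":"array","items":{"type":"number"}}}},"required":["moves"]}

```bash
mkdir -p pics; ls
python3 - <<'E'
from workcell import *
import cv2,numpy as np
np.set_printoptions(precision=4,suppress=True)
o=observe();print(o);print(tip_reach)
for n in("scene","top"):
    p,d=read_camera(n);i=camera_info(n);print(n,i)
    cv2.imwrite(f"pics/{n}0.png",p[:,:,::-1]);np.save(f"{n}0.npy",d)
E
```

```text
pics
{'time': 0.0, 'joints': array([ 1.214 ,  0.4684, -0.0116,  1.6036,  0.006 ,  1.0714, -0.0563]), 'dq': array([-0.001 ,  0.0002, -0.0013,  0.0008,  0.0008, -0.0025,  0.0002]), 'joint_efforts': array([  0.0008, -53.2385,   0.0217, -25.1302,   0.0113,   0.008 ,
         0.    ]), 'eef_pos': array([ 0.2004, -0.6178,  0.2383]), 'eef_rot': array([-0.0009,  0.9877,  0.1562, -0.0002]), 'force': array([-0.4399,  0.1246, -0.0015]), 'wrist_torque': array([ 0.0097, -0.0091, -0.0264]), 'gripper_width': 0.9977222207653048}
0.008
scene {'intrinsics': array([[472.4834,   0.    , 258.8265],
       [  0.    , 472.4834, 192.6721],
       [  0.    ,   0.    ,   1.    ]]), 'dist': array([-0.0931,  0.    ,  0.    ,  0.    ,  0.    ]), 'cam_to_world': array([[ 0.5547,  0.4932, -0.6701,  1.4923],
       [ 0.832 , -0.3278,  0.4475, -0.6   ],
       [ 0.0011, -0.8058, -0.5923,  0.8948],
       [ 0.    ,  0.    ,  0.    ,  1.    ]])}
top {'intrinsics': array([[495.3329,   0.    , 264.2198],
       [  0.    , 495.3329, 187.8036],
       [  0.    ,   0.    ,   1.    ]]), 'dist': array([-0.1838,  0.    ,  0.    ,  0.    ,  0.    ]), 'cam_to_world': array([[-0.0483, -0.9765,  0.21  ,  0.2285],
       [-0.9988,  0.0473, -0.0096,  0.0043],
       [-0.0006, -0.2102, -0.9777,  1.5837],
       [ 0.    ,  0.    ,  0.    ,  1.    ]])}
```

View pics/scene0.png

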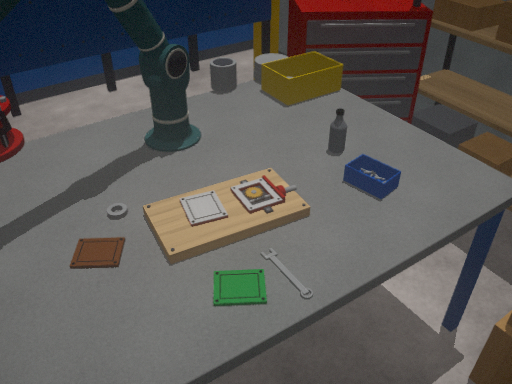

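View pics/top0.png

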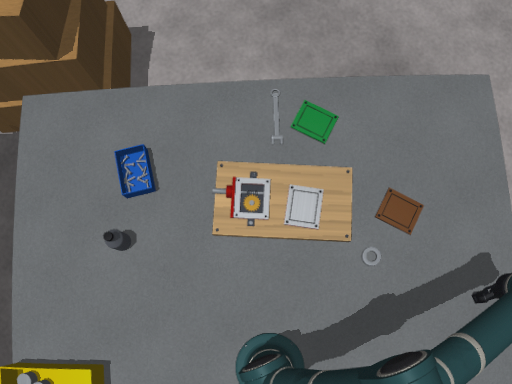

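The top view shows the board at cols 214–352, rows 162–240, with the cover at about (304,207). The housing is at about (251,199) and the red shoulder at col ~234, towards world +y. Next I'll measure these.

```bash
cat > h.py <<'E'
from workcell import *
import cv2,numpy as np
np.set_printoptions(precision=4,suppress=True)
def rays(n,px):
    i=camera_info(n);K=i["intrinsics"];D=i["dist"]
    u=cv2.undistortPoints(np.array(px,float).reshape(-1,1,2),K,D).reshape(-1,2)
    T=i["cam_to_world"]
    return T[:3,3],np.c_[u,np.ones(len(u))]@T[:3,:3].T
def atz(n,px,z):
    c,r=rays(n,px); t=(z-c[2])/r[:,2]; return c+r*t[:,None]
def cloud(n,d):
    v,u=np.mgrid[:384,:512]; c,r=rays(n,np.c_[u.ravel(),v.ravel()])
    return (c+r*d.ravel()[:,None]).reshape(384,512,3)
def proj(n,P):
    i=camera_info(n);T=np.linalg.inv(i["cam_to_world"])
    return cv2.projectPoints(np.array(P,float).reshape(-1,3),cv2.Rodrigues(T[:3,:3])[0],T[:3,3],i["intrinsics"],i["dist"])[0].reshape(-1,2)
def snap(n,tag,box=None,s=1):
    p,d=read_camera(n);np.save(f"{tag}.npy",d)
    cv2.imwrite(f"{tag}_raw.png",p[:,:,::-1])
    q=p[:,:,::-1]
    if box: q=q[box[1]:box[3],box[0]:box[2]]
    cv2.imwrite(f"pics/{tag}.png",cv2.resize(q,None,fx=s,fy=s,interpolation=cv2.INTER_CUBIC))
    return p,d
E
python3 - <<'E'
from h import *
p=cv2.imread("pics/top0.png");cv2.imwrite("pics/top0c.png",cv2.resize(p[150:250,205:360],None,fx=5,fy=5,interpolation=cv2.INTER_CUBIC))
d=np.load("top0.npy");C=cloud("top",d);
for n,(u,v) in dict(board=(335,180),cover=(304,207),rim=(267,183),bench=(280,255)).items(): print(n,C[v,u])
p=cv2.imread("pics/scene0.png");cv2.imwrite("pics/scene0c.png",cv2.resize(p[165:255,140:315],None,fx=4.5,fy=4.5,interpolation=cv2.INTER_CUBIC))
d=np.load("scene0.npy");C=cloud("scene",d);
for n,(u,v) in dict(board=(160,220),cover=(204,208),bench=(200,265)).items(): print(n,C[v,u])
E
```

```text
board [ 0.5769 -0.2406  0.0304]
cover [ 0.4904 -0.1329  0.0487]
rim [ 0.5744 -0.0204  0.0443]
bench [ 0.3472 -0.0509  0.0021]
board [ 0.4725 -0.2587  0.0346]
cover [ 0.507  -0.1335  0.0466]
bench [ 0.6645 -0.2343  0.0014]
```

View pics/top0c.png

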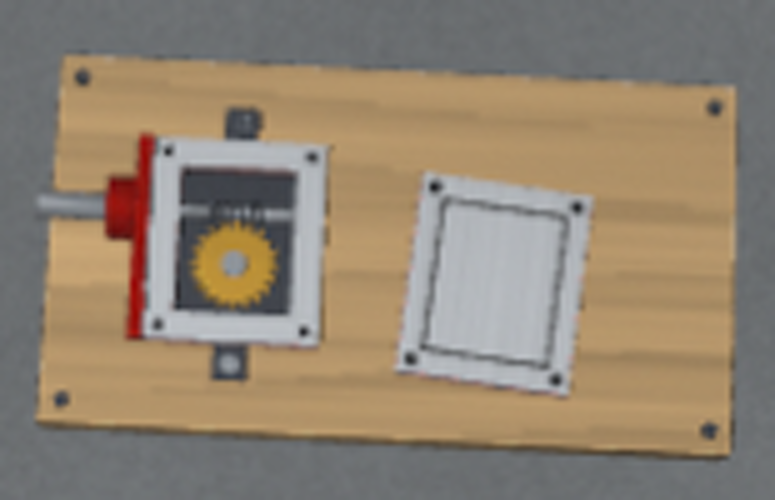

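View pics/scene0c.png

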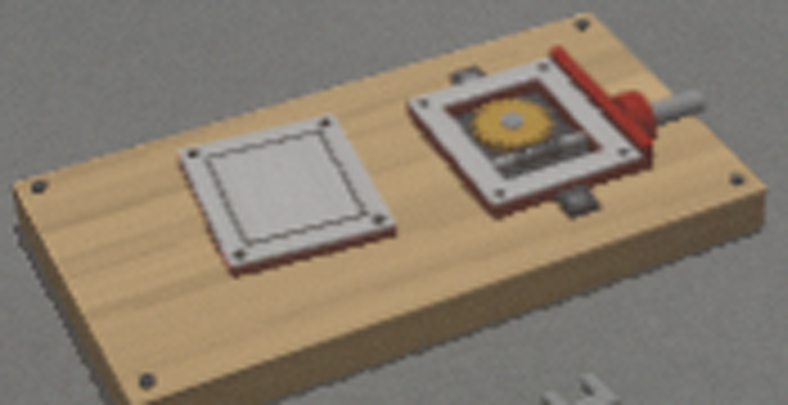

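```bash
cat > fit0.py <<'E'
from h import *
from scipy.optimize import least_squares
def cv(l,s,o): return (np.array(l,float)+.5)/s-.5+np.array(o)
t=lambda l:cv(l,5,(205,150)); s=lambda l:cv(l,4.5,(140,165))
def place(p,L):
    c,si=np.cos(p[2]),np.sin(p[2]);L=np.array(L,float)
    return np.c_[p[0]+c*L[:,0]-si*L[:,1],p[1]+si*L[:,0]+c*L[:,1],L[:,2]]
nL=[(.12,.22,.034),(.12,-.22,.034),(-.12,-.22,.034),(-.12,.22,.034),(.065,.045,.046),(-.065,.045,.046),(.065,.165,.054),(-.065,.165,.054)]
nt=t([(62,57),(736,87),(730,454),(38,420),(330,148),(318,347),(141,135),(128,338)])
nLs=[(-.12,-.22,.034),(-.12,.22,.034),(.12,.22,.034),(.12,-.22,.034),(-.065,.045,.046),(.065,.045,.046)]
ns=s([(15,183),(590,12),(766,187),(135,402),(408,105),(495,208)])
cL=[(.065,.055,.044),(.065,-.055,.044),(-.065,-.055,.044),(-.065,.055,.044)]
ct=t([(427,172),(593,199),(568,396),(395,372)])
cLs=[cL[2],cL[3],cL[0],cL[1]]; cs=s([(180,153),(328,115),(395,230),(235,268)])
for nm,L,a,Ls,b in(("nest",nL,nt,nLs,ns),("cover",cL,ct,cLs,cs)):
    for w in((1,1),(1,0),(0,1)):
        f=lambda p:np.r_[w[0]*(proj("top",place(p,L))-a).ravel(),w[1]*(proj("scene",place(p,Ls))-b).ravel()]
        r=least_squares(f,[.5,-.05,0]);print(nm,w,r.x,np.degrees(r.x[2]),np.sqrt(np.mean(r.fun**2)))
        if w==(1,1):print(np.round(r.fun,1))
E
python3 fit0.py
```

```text
nest (1, 1) [ 0.5188 -0.0684 -0.0963] -5.51482591071064 0.5598842412515629
[-0.4 -0.5  0.1 -0.1  0.4  0.2 -0.7  0.5 -0.8 -0.6 -0.3 -0.  -0.7 -0.3
 -0.7 -0.5 -1.2  0.1 -0.3 -0.2  0.3  0.2 -0.9  1.1 -0.5 -0.8 -0.6 -0.5]
nest (1, 0) [ 0.5183 -0.0697 -0.0959] -5.496977947386985 0.28777750378579614
nest (0, 1) [ 0.5193 -0.0669 -0.0974] -5.582602972677557 0.3376464218580344
cover (1, 1) [ 0.4944 -0.1321 -0.1935] -11.08562588118246 0.6489578976839252
[-0.9 -0.3  0.  -0.8  0.  -0.1 -0.1 -0.2 -1.1 -0.3  0.9 -0.1  0.2 -1.
 -1.4 -0. ]
cover (1, 0) [ 0.4932 -0.1328 -0.203 ] -11.632435395822366 0.206909645974879
cover (0, 1) [ 0.4964 -0.132  -0.183 ] -10.487614377606702 0.4872421859233859
```

```bash
cat >> h.py <<'E'
from scipy.spatial.transform import Rotation as R
NX,NY,PSI=0.5188,-0.0684,-0.0963
Rn=R.from_euler('z',PSI)
def n2w(p): return Rn.apply(np.array(p,float))+[NX,NY,0]
def w2n(p): return Rn.inv().apply(np.array(p,float)-[NX,NY,0])
def pose(o=None):
    o=o or observe();q=o["eef_rot"];return np.array(o["eef_pos"]),R.from_quat([q[1],q[2],q[3],q[0]])
# tool orientation: columns in nest frame
def tool(xn,zn):
    xn=np.array(xn,float);zn=np.array(zn,float);zn/=np.linalg.norm(zn);yn=np.cross(zn,xn);yn/=np.linalg.norm(yn);xn=np.cross(yn,zn)
    return Rn*R.from_matrix(np.c_[xn,yn,zn])
def delta(pn,Rt):
    p,r=pose();P=n2w(pn)
    print("shift tool mm",np.round(1e3*r.inv().apply(P-p),1),"turn deg",np.round(np.degrees((r.inv()*Rt).as_rotvec()),2))
def st():
    o=observe();p,r=pose(o);m=(Rn.inv()*r).as_matrix()
    print("t %.2f"%o["time"],"nest mm",np.round(1e3*w2n(p),1),"seat-y %.1f"%(1e3*w2n(p)[1]-100),"z-axis",np.round(m[:,2],3),"x-axis",np.round(m[:,0],3),"Fn",np.round(Rn.inv().apply(o["force"]),1),"w %.3f"%o["gripper_width"],"j",np.round(o["joints"],2))
E
python3 - <<'E'
from h import *
st(); delta([-.022,-.150,.12],tool([0,1,0],[0,0,-1]))
print(atz("top",[(371,256),(400,211),(277,143),(251,199)],0))
E
```

```text
t 0.10 nest mm [-264.1 -577.5  238.4] seat-y -677.5 z-axis [-0.001  0.001 -1.   ] x-axis [ 0.917  0.399 -0.   ] Fn [0.3 0.3 0.1] w 0.999 j [ 1.21  0.47 -0.01  1.6   0.01  1.07 -0.06]
shift tool mm [ 392.4 -295.3  118.8] turn deg [ -0.09  -0.05 -66.5 ]
[[ 0.3281 -0.3433  0.    ]
 [ 0.4693 -0.453   0.    ]
 [ 0.7196 -0.0613  0.    ]
 [ 0.5336  0.0335  0.    ]]
```

Call:
{"op": "send_rows", "data": {"moves": [[13,-10,0,0,0,0,0.4],[26,-20,0,0,0,0,0.4],[28,-21,0,0,0,0,0.4],[28,-21,0,0,0,0,0.4],[28,-21,0,0,0,0,0.4],[28,-21,0,0,0,0,0.4],[28,-21,0,0,0,0,0.4],[28,-21,0,0,0,0,0.4],[28,-21,0,0,0,0,0.4],[28,-21,0,0,0,0,0.4],[28,-21,0,0,0,0,0.4],[28,-21,0,0,0,0,0.4],[28,-21,0,0,0,0,0.4],[28,-21,0,0,0,0,0.4],[17.4,-13.3,0,0,0,0,0.4],[0,0,0,0,0,0,0.4]]}}

```text
time: 1.43
eef_pos: [0.4855, -0.2107, 0.2392]
eef_rot: [-0.001, 0.987, 0.16, 0.001]
force: [0.5, 0.5, 0.2]
gripper_width: 0.599
```

Call:
{"op": "send_rows", "data": {"moves": [[0,0,10,0,0,-6.65,0.4],[0,0,10,0,0,-6.65,0.4],[0,0,10,0,0,-6.65,0.4],[0,0,10,0,0,-6.65,0.4],[0,0,10,0,0,-6.65,0.4],[0,0,10,0,0,-6.65,0.4],[0,0,10,0,0,-6.65,0.4],[0,0,10,0,0,-6.65,0.4],[0,0,10,0,0,-6.65,0.4],[0,0,10,0,0,-6.65,0.4],[0,0,15,0,0,0,0.4],[0,0,15,0,0,0,0.4],[0,0,0,0,0,0,0.4]]}}

```text
time: 2.52
eef_pos: [0.4802, -0.2164, 0.1065]
eef_rot: [-0.003, 0.741, 0.672, -0.001]
force: [-0.4, 0.2, 0.4]
gripper_width: 0.6
```

Run:
```python
from h import *
st(); delta([-.022,-.150,.05],tool([0,1,0],[0,0,-1])); snap("scene","s1",(140,120,320,260),4)
```

```text
t 2.52 nest mm [ -24.2 -151.   106.5] seat-y -251.0 z-axis [-0.005  0.002 -1.   ] x-axis [0.001 1.    0.002] Fn [-0.4  0.2  0.4] w 0.600 j [ 0.69  0.49 -0.41  1.98  0.29  0.73  0.01]
shift tool mm [ 0.9  2.5 56.5] turn deg [-0.31 -0.09 -0.07]
```

View pics/s1.png

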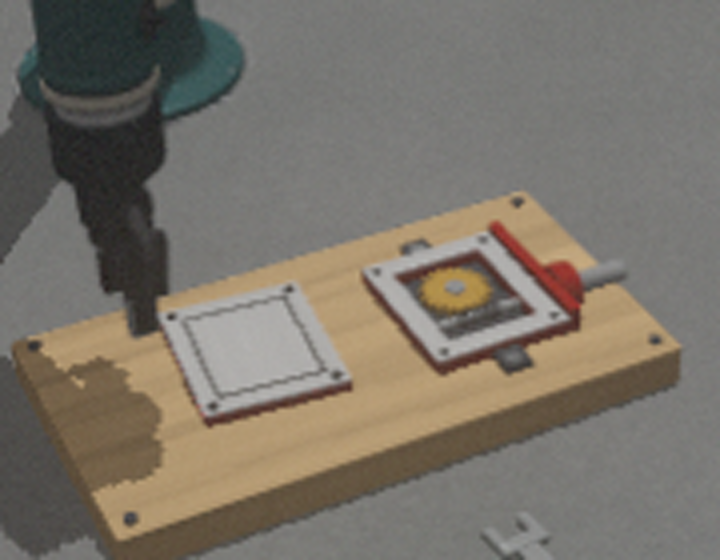

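Call:
{"op": "send_rows", "data": {"moves": [[0,0,15,0,0,0,0.4],[0,0,20,0,0,0,0.4],[0,0,16,0,0,0,0.4],[0,0,8,0,0,0,0.4],[0,0,0,0,0,0,0.4],[0,0,0,0,0,0,0.4]]}}

```text
time: 3.07
eef_pos: [0.4831, -0.2165, 0.0508]
eef_rot: [0.0, 0.74, 0.672, 0.0]
force: [-0.3, 0.2, 0.2]
gripper_width: 0.599
```

Call:
{"op": "send_rows", "data": {"moves": [[0,0,2,0,0,0,0.4],[0,0,2,0,0,0,0.4],[0,0,0,0,0,0,0.4]]}}

```text
time: 3.32
eef_pos: [0.483, -0.2165, 0.0468]
eef_rot: [0.0, 0.74, 0.672, 0.0]
force: [-1.4, 0.5, 0.4]
gripper_width: 0.598
```

Call:
{"op": "send_rows", "data": {"moves": [[0,0,2,0,0,0,0.4],[0,0,1,0,0,0,0.4],[0,0,0,0,0,0,0.4]]}}

```text
time: 3.57
eef_pos: [0.4826, -0.2163, 0.0432]
eef_rot: [-0.0, 0.74, 0.672, -0.0]
force: [-0.5, 0.4, -0.4]
gripper_width: 0.603
```

Call:
{"op": "send_rows", "data": {"moves": [[0,0,1.5,0,0,0,0.4],[0,0,0,0,0,0,0.4]]}}

```text
time: 3.73
eef_pos: [0.4826, -0.2162, 0.0415]
eef_rot: [-0.0, 0.74, 0.672, -0.0]
force: [-0.3, 0.1, 0.5]
gripper_width: 0.6
```

Call:
{"op": "send_rows", "data": {"moves": [[0,0,1.5,0,0,0,0.4],[0,0,0,0,0,0,0.4]]}}

```text
time: 3.9
eef_pos: [0.4826, -0.2163, 0.04]
eef_rot: [-0.0, 0.74, 0.672, -0.0]
force: [-0.1, 0.3, -0.8]
gripper_width: 0.596
```

Call:
{"op": "send_rows", "data": {"moves": [[0,0,1.5,0,0,0,0.4],[0,0,0,0,0,0,0.4]]}}

```text
time: 4.07
eef_pos: [0.4828, -0.2163, 0.0388]
eef_rot: [0.0, 0.74, 0.672, -0.0]
force: [-0.5, 0.9, 1.1]
gripper_width: 0.597
```

Call:
{"op": "send_rows", "data": {"moves": [[0,0,1.5,0,0,0,0.4],[0,0,0,0,0,0,0.4]]}}

```text
time: 4.23
eef_pos: [0.4829, -0.2163, 0.0388]
eef_rot: [0.0, 0.74, 0.672, -0.0]
force: [-5.1, 1.1, 16.2]
gripper_width: 0.601
```

Call:
{"op": "send_rows", "data": {"moves": [[0,0,-2.3,0,0,0,0.4],[4,0,0,0,0,0,0.4],[6,0,0,0,0,0,0.4],[6,0,0,0,0,0,0.4],[4,0,0,0,0,0,0.4],[4,0,0,0,0,0,0.4],[4,0,0,0,0,0,0.4],[4,0,0,0,0,0,0.4],[4,0,0,0,0,0,0.4],[4,0,0,0,0,0,0.4],[4,0,0,0,0,0,0.4],[4,0,0,0,0,0,0.4],[4,0,0,0,0,0,0.4],[4,0,0,0,0,0,0.4],[0,0,0,0,0,0,0.4]]}}

```text
time: 5.48
eef_pos: [0.4882, -0.1592, 0.0396]
eef_rot: [-0.0, 0.74, 0.673, 0.0]
force: [0.3, 0.1, 0.5]
gripper_width: 0.601
```

Run:
```python
from h import *
st(); snap("scene","s2",(140,120,320,260),4);snap("top","t2",(205,150,360,250),5)
```

```text
t 5.48 nest mm [-21.8 -93.3  39.6] seat-y -193.3 z-axis [-0.     0.001 -1.   ] x-axis [-0.001  1.     0.001] Fn [0.2 0.1 0.5] w 0.601 j [ 0.54  0.58 -0.36  2.04  0.36  0.58 -0.16]
```

View pics/s2.png

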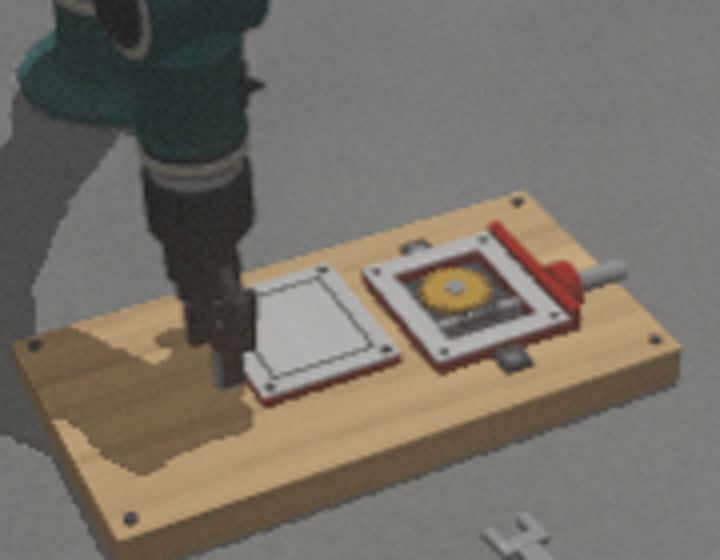

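View pics/t2.png

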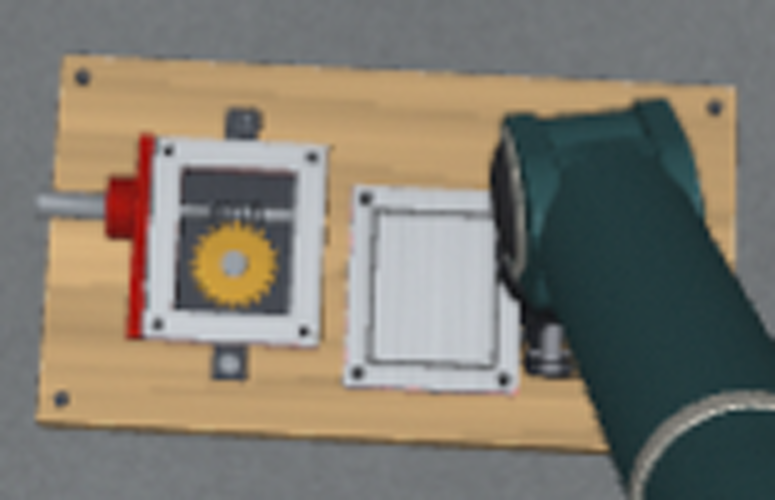

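Call:
{"op": "send_rows", "data": {"moves": [[4,0,0,0,0,0,0.4],[4,0,0,0,0,0,0.4],[3,0,0,0,0,0,0.4],[3,0,0,0,0,0,0.4],[1,0,0,0,0,0,0.4],[0,0,0,0,0,0,0.4]]}}

```text
time: 6.08
eef_pos: [0.4897, -0.1451, 0.0396]
eef_rot: [-0.0, 0.74, 0.672, 0.0]
force: [-0.2, -1.7, 1.5]
gripper_width: 0.596
```

Call:
{"op": "send_rows", "data": {"moves": [[1,0,0,0,0,0,0.4],[1,0,0,0,0,0,0.4],[0,0,0,0,0,0,0.4]]}}

```text
time: 6.33
eef_pos: [0.4898, -0.1438, 0.0397]
eef_rot: [0.0, 0.74, 0.672, -0.0]
force: [-0.2, -3.3, 2.6]
gripper_width: 0.6
```

Call:
{"op": "send_rows", "data": {"moves": [[1,0,0,0,0,0,0.4],[0,0,0,0,0,0,0.4]]}}

```text
time: 6.5
eef_pos: [0.4899, -0.1427, 0.0396]
eef_rot: [0.0, 0.74, 0.672, -0.0]
force: [-1.2, -4.1, 1.8]
gripper_width: 0.598
```

Run:
```python
from h import *
st(); snap("top","t3",(205,150,360,250),5)
```

```text
t 6.50 nest mm [-21.6 -76.8  39.6] seat-y -176.8 z-axis [ 0. -0. -1.] x-axis [ 0.  1. -0.] Fn [-0.8 -4.2  1.8] w 0.598 j [ 0.51  0.58 -0.36  2.05  0.36  0.58 -0.2 ]
```

View pics/t3.png

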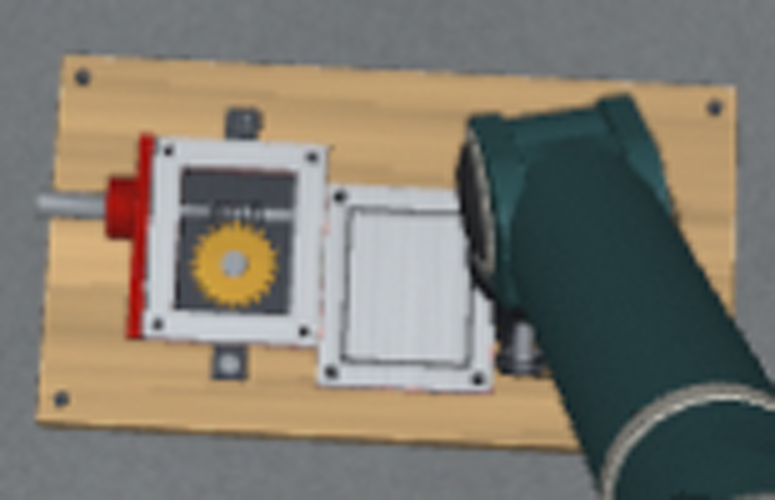

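Call:
{"op": "send_rows", "data": {"moves": [[1,0,0,0,0,0,0.4],[0,0,0,0,0,0,0.4]]}}

```text
time: 6.72
eef_pos: [0.4899, -0.1421, 0.0396]
eef_rot: [0.0, 0.741, 0.672, -0.0]
force: [-0.5, -5.0, 1.8]
gripper_width: 0.599
```

Call:
{"op": "send_rows", "data": {"moves": [[1,0,0,0,0,0,0.4],[0,0,0,0,0,0,0.4]]}}

```text
time: 6.88
eef_pos: [0.4899, -0.1421, 0.0396]
eef_rot: [0.001, 0.741, 0.672, -0.001]
force: [-0.8, -6.5, 1.1]
gripper_width: 0.597
```

Call:
{"op": "send_rows", "data": {"moves": [[1.5,0,0,0,0,0,0.4],[0,0,0,0,0,0,0.4],[0,0,0,0,0,0,0.4]]}}

```text
time: 7.13
eef_pos: [0.4898, -0.1421, 0.0397]
eef_rot: [0.001, 0.741, 0.671, -0.001]
force: [-1.4, -10.0, 1.4]
gripper_width: 0.602
```

Call:
{"op": "send_rows", "data": {"moves": [[1,0,0,0,0,0,0.4],[0,0,0,0,0,0,0.4],[0,0,0,0,0,0,0.4]]}}

```text
time: 7.38
eef_pos: [0.4898, -0.142, 0.0397]
eef_rot: [0.001, 0.741, 0.671, -0.002]
force: [-1.0, -12.8, 1.8]
gripper_width: 0.6
```

Call:
{"op": "send_rows", "data": {"moves": [[0,0,-2,0,0,0,0.4],[0,0,-2,0,0,0,0.4],[0,0,-2,0,0,0,0.4],[0,0,0,0,0,0,0.4]]}}

```text
time: 7.72
eef_pos: [0.4897, -0.1419, 0.0456]
eef_rot: [0.001, 0.741, 0.671, -0.002]
force: [-0.6, -12.2, -3.0]
gripper_width: 0.602
```

Run:
```python
from h import *
st(); snap("scene","s4",(140,120,320,260),4)
```

```text
t 7.72 nest mm [-21.9 -76.   45.6] seat-y -176.0 z-axis [-0.    -0.004 -1.   ] x-axis [ 0.003  1.    -0.004] Fn [  0.6 -12.2  -3. ] w 0.602 j [ 0.51  0.57 -0.36  2.05  0.35  0.59 -0.2 ]
```

View pics/s4.png

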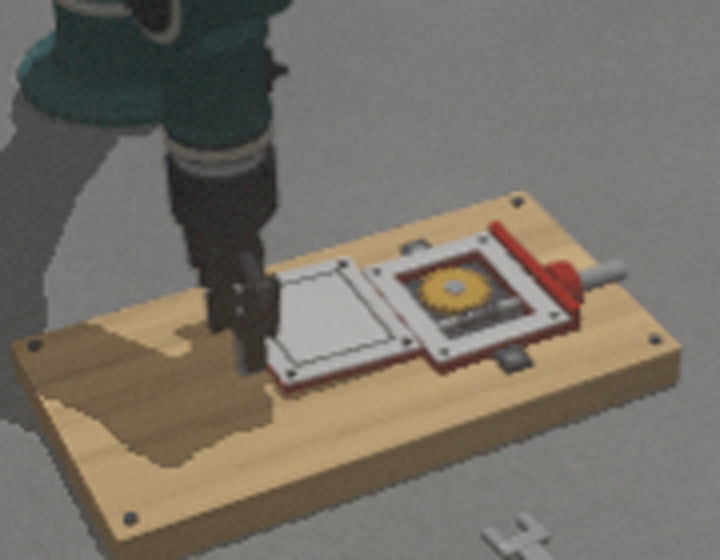

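Call:
{"op": "send_rows", "data": {"moves": [[0,0,-3,0,0,0,0.4],[0,0,-3,0,0,0,0.4],[0,0,-3,0,0,0,0.4],[0,0,-3,0,0,0,0.4],[0,0,0,0,0,0,0.4]]}}

```text
time: 8.18
eef_pos: [0.4898, -0.1412, 0.0578]
eef_rot: [0.001, 0.741, 0.671, -0.001]
force: [-1.6, -10.5, -1.5]
gripper_width: 0.6
```

Run:
```python
from h import *
st(); snap("scene","s5",(140,120,320,260),4)
```

```text
t 8.18 nest mm [-21.9 -75.2  57.8] seat-y -175.2 z-axis [-0.    -0.003 -1.   ] x-axis [ 0.002  1.    -0.003] Fn [ -0.6 -10.6  -1.5] w 0.600 j [ 0.52  0.55 -0.37  2.04  0.34  0.61 -0.19]
```

View pics/s5.png

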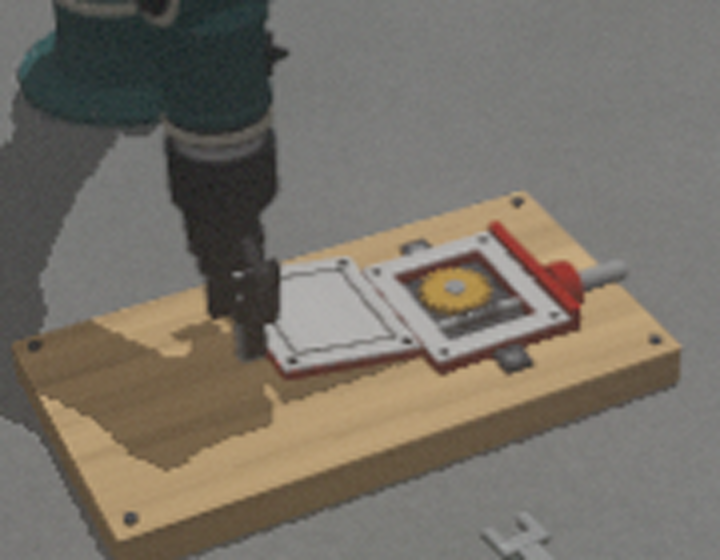

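Call:
{"op": "send_rows", "data": {"moves": [[0.4,0,-4,0,0,0,0.4],[0.6,0,-4,0,0,0,0.4],[0.8,0,-4,0,0,0,0.4],[0.9,0,-4,0,0,0,0.4],[1,0,-4,0,0,0,0.4],[0,0,0,0,0,0,0.4]]}}

```text
time: 8.73
eef_pos: [0.4903, -0.1369, 0.0781]
eef_rot: [0.001, 0.741, 0.672, -0.001]
force: [-1.6, -9.1, -0.3]
gripper_width: 0.6
```

Call:
{"op": "send_rows", "data": {"moves": [[1.5,0,-4.4,0,0,0,0.4],[1.6,0,-4.4,0,0,0,0.4],[1.8,0,-4.2,0,0,0,0.4],[1.9,0,-4.2,0,0,0,0.4],[0,0,0,0,0,0,0.4]]}}

```text
time: 9.15
eef_pos: [0.4911, -0.1292, 0.0954]
eef_rot: [0.001, 0.741, 0.672, -0.001]
force: [-0.6, -8.4, 1.6]
gripper_width: 0.6
```

Run:
```python
from h import *
st(); snap("scene","s6",(140,120,320,260),4)
```

```text
t 9.15 nest mm [-21.7 -63.2  95.4] seat-y -163.2 z-axis [ 0.    -0.002 -1.   ] x-axis [ 0.001  1.    -0.002] Fn [ 0.2 -8.4  1.6] w 0.600 j [ 0.53  0.48 -0.41  2.03  0.3   0.68 -0.17]
```

View pics/s6.png

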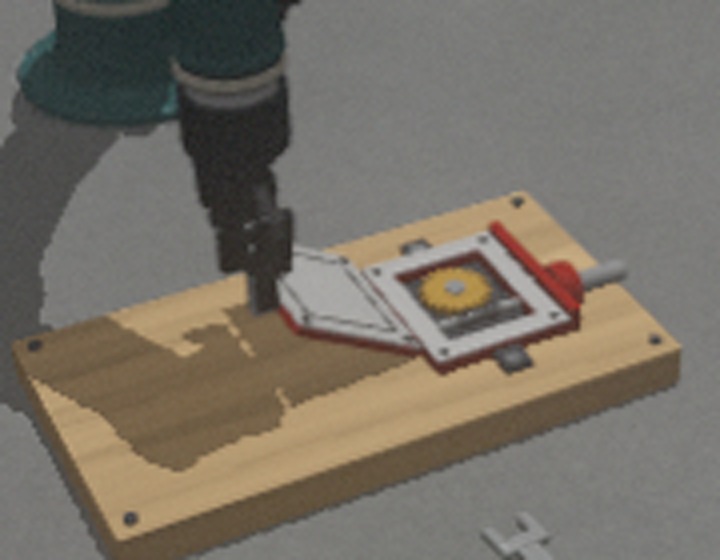

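Call:
{"op": "send_rows", "data": {"moves": [[2.3,0,-3.6,0,0,0,0.4],[2.4,0,-3.6,0,0,0,0.4],[2.6,0,-3.4,0,0,0,0.4],[2.8,0,-3.4,0,0,0,0.4],[2.9,0,-3,0,0,0,0.4],[3.1,0,-3,0,0,0,0.4],[3.2,0,-2.8,0,0,0,0.4],[0,0,0,0,0,0,0.4]]}}

```text
time: 9.87
eef_pos: [0.493, -0.1113, 0.1188]
eef_rot: [0.002, 0.741, 0.672, -0.002]
force: [-3.3, -11.6, 8.9]
gripper_width: 0.601
```

Run:
```python
from h import *
st(); snap("scene","s7",(140,120,320,260),4)
```

```text
t 9.87 nest mm [-21.6 -45.2 118.8] seat-y -145.2 z-axis [ 0.    -0.005 -1.   ] x-axis [ 0.001  1.    -0.005] Fn [ -2.2 -11.8   8.9] w 0.601 j [ 0.51  0.44 -0.43  2.03  0.28  0.73 -0.19]
```

View pics/s7.png

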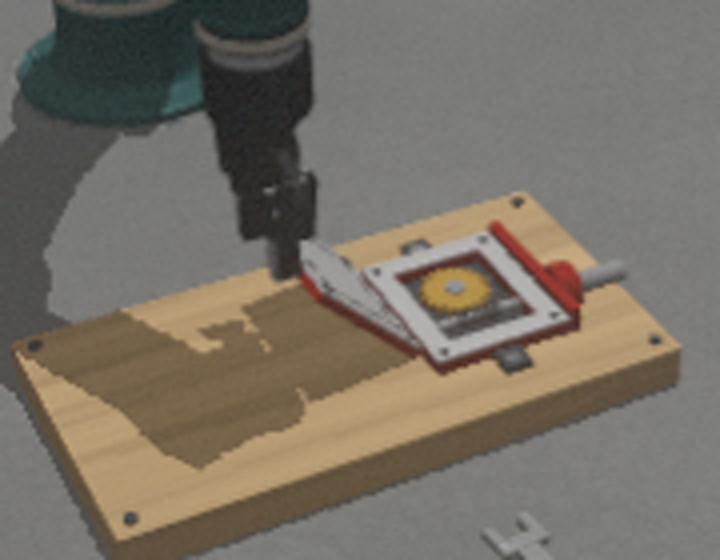

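Call:
{"op": "send_rows", "data": {"moves": [[0,0,-2,0,0,0,0.4],[2,0,-3,0,0,0,0.4],[3,0,-3,0,0,0,0.4],[3,0,-3,0,0,0,0.4],[0,0,0,0,0,0,0.4]]}}

```text
time: 10.33
eef_pos: [0.4942, -0.0995, 0.1292]
eef_rot: [0.0, 0.74, 0.673, 0.0]
force: [-1.4, -3.9, 2.8]
gripper_width: 0.598
```

Run:
```python
from h import *
st(); snap("scene","s8",(140,120,320,260),4)
```

```text
t 10.33 nest mm [-21.5 -33.4 129.2] seat-y -133.4 z-axis [ 0.  0. -1.] x-axis [-0.001  1.     0.   ] Fn [-1.  -4.   2.8] w 0.598 j [ 0.5   0.42 -0.44  2.02  0.26  0.75 -0.2 ]
```

View pics/s8.png

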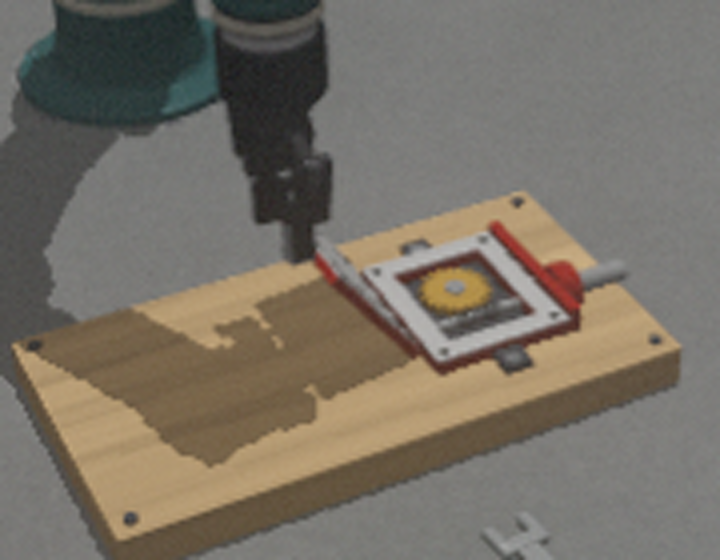

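Call:
{"op": "send_rows", "data": {"moves": [[3,0,-2.2,0,0,0,0.4],[3,0,-2,0,0,0,0.4],[3,0,-1.8,0,0,0,0.4],[3,0,-1.6,0,0,0,0.4],[3,0,-1.4,0,0,0,0.4],[3,0,-1.2,0,0,0,0.4],[3,0,-1,0,0,0,0.4],[0,0,0,0,0,0,0.4]]}}

```text
time: 11.05
eef_pos: [0.4962, -0.0791, 0.1405]
eef_rot: [0.0, 0.74, 0.673, -0.0]
force: [-2.4, -5.0, 8.1]
gripper_width: 0.601
```

Run:
```python
from h import *
st(); snap("scene","s9",(140,120,320,260),4)
```

```text
t 11.05 nest mm [-21.5 -12.8 140.5] seat-y -112.8 z-axis [ 0.001 -0.001 -1.   ] x-axis [-0.001  1.    -0.001] Fn [-1.9 -5.2  8.1] w 0.601 j [ 0.47  0.4  -0.46  2.02  0.25  0.77 -0.23]
```

View pics/s9.png

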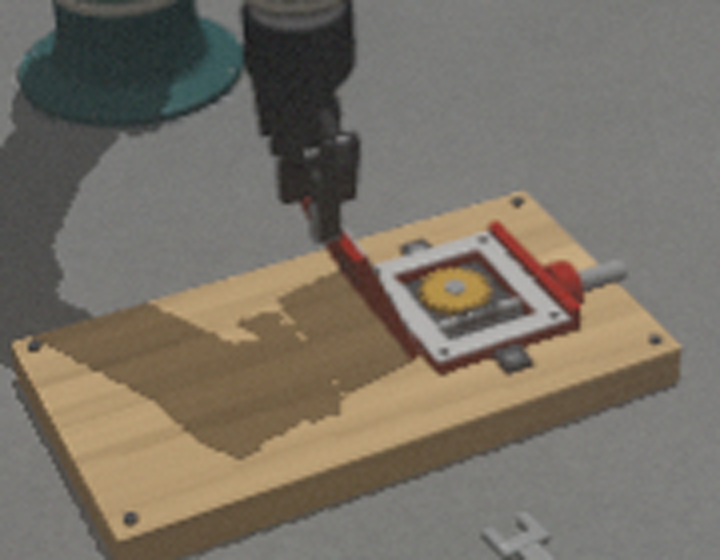

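Call:
{"op": "send_rows", "data": {"moves": [[1,0,-1.2,0,0,0,0.4],[3,0,-1,0,0,0,0.4],[3,0,-1,0,0,0,0.4],[3,0,-0.8,0,0,0,0.4],[0,0,0,0,0,0,0.4]]}}

```text
time: 11.52
eef_pos: [0.4972, -0.0684, 0.1443]
eef_rot: [0.0, 0.74, 0.673, 0.0]
force: [-1.3, -3.1, 6.8]
gripper_width: 0.601
```

Run:
```python
from h import *
st(); snap("scene","s10",(140,120,320,260),4)
```

```text
t 11.52 nest mm [-21.5  -2.1 144.3] seat-y -102.1 z-axis [ 0.001  0.    -1.   ] x-axis [-0.001  1.     0.   ] Fn [-1.  -3.2  6.8] w 0.601 j [ 0.45  0.4  -0.46  2.02  0.25  0.78 -0.25]
```

View pics/s10.png

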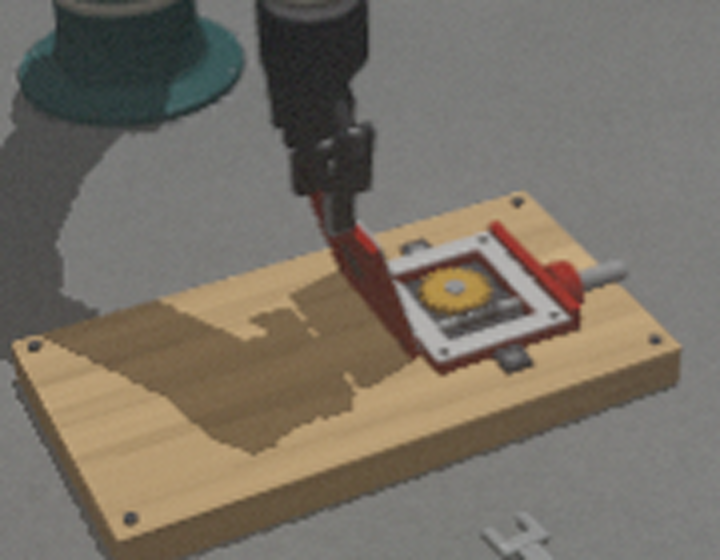

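Call:
{"op": "send_rows", "data": {"moves": [[2.5,0,-0.6,0,0,0,0.4],[2.5,0,-0.5,0,0,0,0.4],[2.5,0,-0.4,0,0,0,0.4],[2.5,0,-0.3,0,0,0,0.4],[0,0,0,0,0,0,0.4]]}}

```text
time: 11.98
eef_pos: [0.4984, -0.0585, 0.1466]
eef_rot: [0.0, 0.74, 0.673, 0.0]
force: [-2.1, -2.8, 11.8]
gripper_width: 0.605
```

Run:
```python
from h import *
st(); snap("scene","s11",(140,120,320,260),4)
```

```text
t 11.98 nest mm [-21.3   7.9 146.6] seat-y -92.1 z-axis [ 0.001  0.    -1.   ] x-axis [-0.001  1.     0.   ] Fn [-1.8 -3.  11.8] w 0.605 j [ 0.44  0.39 -0.47  2.02  0.25  0.78 -0.27]
```

View pics/s11.png

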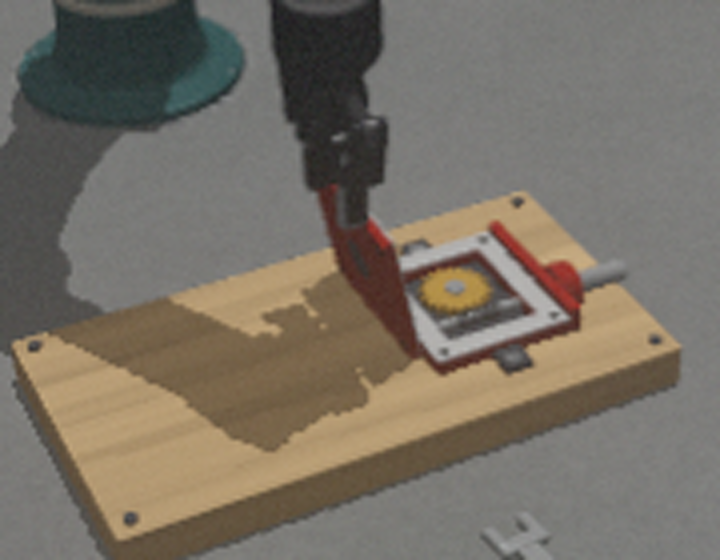

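Call:
{"op": "send_rows", "data": {"moves": [[2,0,-0.8,0,0,0,0.4],[2.5,0,-0.4,0,0,0,0.4],[2.5,0,-0.2,0,0,0,0.4],[2.5,0,-0.1,0,0,0,0.4],[0,0,0,0,0,0,0.4]]}}

```text
time: 12.45
eef_pos: [0.4993, -0.0484, 0.148]
eef_rot: [0.0, 0.74, 0.673, 0.001]
force: [-2.3, -1.3, 10.4]
gripper_width: 0.601
```

Run:
```python
from h import *
st(); snap("scene","s12",(140,120,320,260),4); snap("top","t12",(205,150,360,250),5)
```

```text
t 12.45 nest mm [-21.3  18.1 148. ] seat-y -81.9 z-axis [ 0.001  0.001 -1.   ] x-axis [-0.001  1.     0.001] Fn [-2.2 -1.5 10.4] w 0.601 j [ 0.42  0.39 -0.47  2.01  0.25  0.79 -0.29]
```

View pics/s12.png

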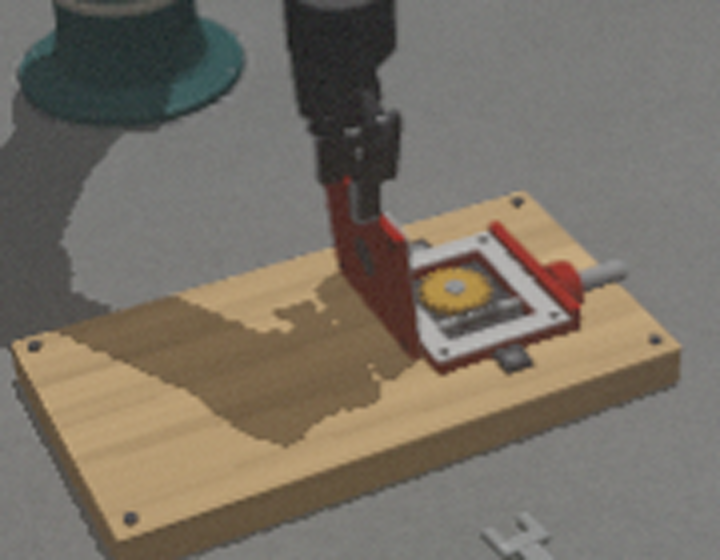

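View pics/t12.png

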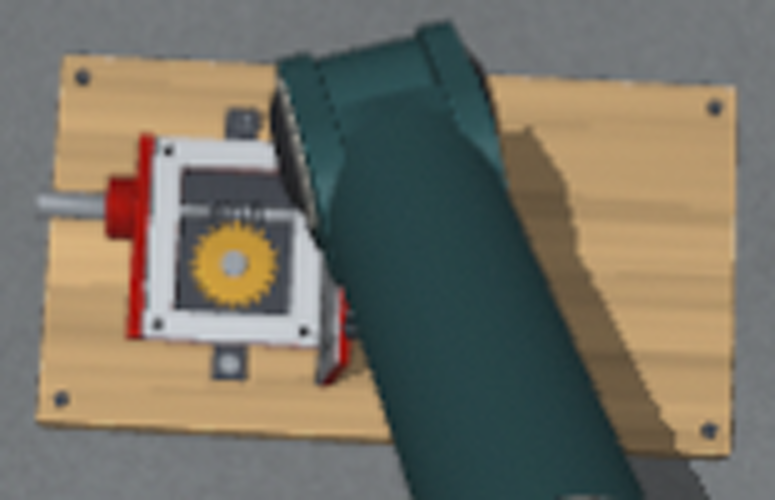

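Call:
{"op": "send_rows", "data": {"moves": [[2,0,-0.5,0,0,0,0.4],[2,0,-0.3,0,0,0,0.4],[0,0,-1,0,0,0,0.4],[0,0,-1,0,0,0,0.4],[0,0,-1,0,0,0,0.4],[0,0,-1,0,0,0,0.4],[0,0,0,0,0,0,0.4]]}}

```text
time: 13.13
eef_pos: [0.499, -0.0461, 0.1518]
eef_rot: [-0.0, 0.74, 0.672, -0.0]
force: [0.1, -0.3, -0.8]
gripper_width: 0.6
```

Run:
```python
from h import *
st(); snap("scene","s13",(140,120,320,260),4)
```

```text
t 13.13 nest mm [-21.8  20.3 151.8] seat-y -79.7 z-axis [-0.  0. -1.] x-axis [-0.  1.  0.] Fn [ 0.2 -0.2 -0.8] w 0.600 j [ 0.42  0.39 -0.47  2.01  0.24  0.8  -0.29]
```

View pics/s13.png

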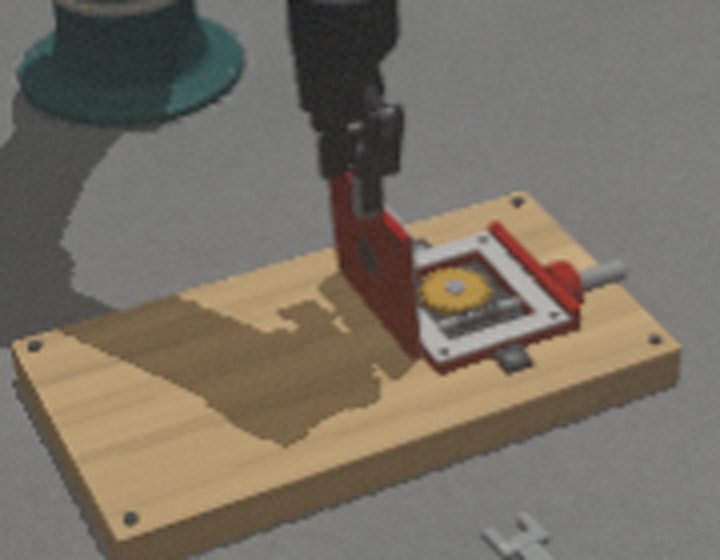

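Call:
{"op": "send_rows", "data": {"moves": [[0,0,-10,0,0,0,0.4],[0,0,-20,0,0,0,0.4],[0,0,-20,0,0,6,0.1],[0,0,0,0,0,7,0.1],[0,0,0,0,0,7,0.1],[0,0,0,0,0,7,0.1],[0,0,0,0,0,7,0.1],[0,0,0,0,0,7,0.1],[0,0,0,0,0,7,0.1],[0,0,0,0,0,7,0.1],[0,0,0,0,0,7,0.1],[0,0,0,0,0,7,0.1],[0,0,0,0,0,7,0.1],[0,0,0,0,0,7,0.1],[0,0,0,0,0,7,0.1],[0,0,0,0,0,0,0.1]]}}

```text
time: 14.52
eef_pos: [0.4993, -0.0462, 0.2025]
eef_rot: [-0.0, 0.999, -0.05, 0.0]
force: [0.3, 0.5, 1.0]
gripper_width: 0.898
```

Run:
```python
from h import *
st(); snap("scene","s14",(140,120,320,260),4);snap("top","t14",(205,150,360,250),5)
```

```text
t 14.52 nest mm [-21.5  20.2 202.5] seat-y -79.8 z-axis [ 0.001  0.    -1.   ] x-axis [ 1.    -0.003  0.001] Fn [0.2 0.5 1. ] w 0.898 j [ 0.21  0.28 -0.21  1.99  0.08  0.89 -1.71]
```

View pics/s14.png

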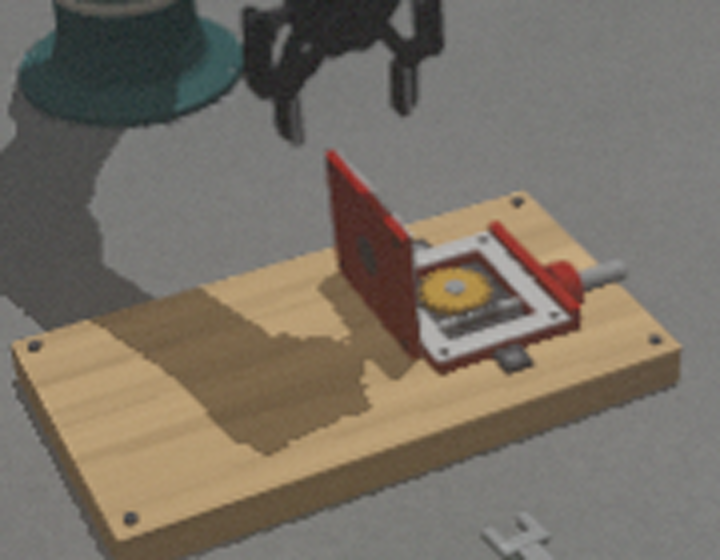

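View pics/t14.png

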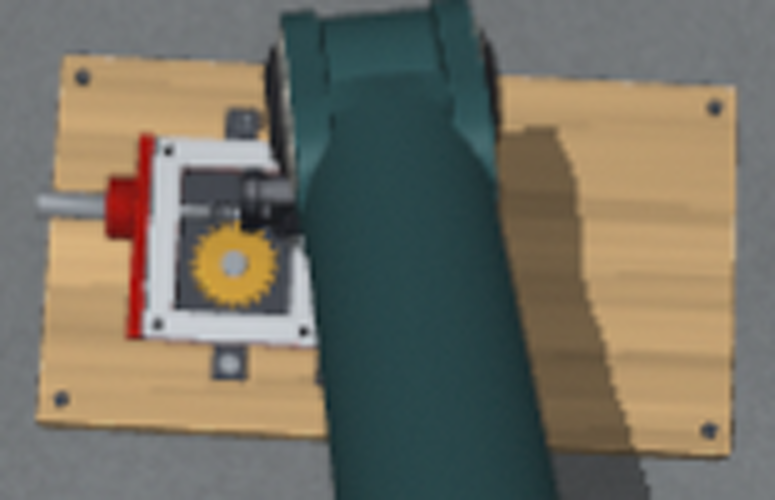

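Run:
```python
from h import *
u=(np.array([(328,152),(411,240),(416,356),(340,270)])+.5)/4-.5+[140,120]
for z,i in((.144,[0,1]),(.034,[2,3])): print(1e3*w2n(atz("scene",u[i],z)))
# colour-based: depth points
C=w2n(cloud("scene",np.load("s14.npy")).reshape(-1,3)).reshape(384,512,3)
im=cv2.imread("s14_raw.png");b,g,r=[im[...,k].astype(int) for k in range(3)]
m=(r>80)&(r>2.0*g)&(r>2.0*b)&(C[...,2]>.06)&(C[...,1]<.1)
P=1e3*C[m];print(len(P),P.min(0),P.max(0),np.median(P,0)); 
A=np.c_[P[:,0],P[:,2],np.ones(len(P))];print("y=",np.linalg.lstsq(A,P[:,1],rcond=None)[0])
cv2.imwrite("pics/m14.png",(m*255).astype(np.uint8)[120:260,140:320])
```

```text
[[-88.0903  32.8716 144.    ]
 [ 44.3349  35.9796 144.    ]]
[[ 37.002   41.3504  34.    ]
 [-87.9722  37.6809  34.    ]]
142 [-842.6193 -546.1993   65.693 ] [1020.1393   35.4685  894.8132] [-716.8085 -515.3821  169.6012]
y= [  0.7036  -1.5929 276.2991]
```

Call:
{"op": "send_rows", "data": {"moves": [[0,-10,0,0,0,0,0.1],[-0.5,-9.3,10,0,0,0,0.1],[0,0,15,0,0,0,0.1],[0,0,15,0,0,0,0.1],[0,0,15,0,0,0,0.1],[0,0,10,0,0,0,0.1],[0,0,6,0,0,0,0.1],[0,0,0,0,0,0,0.1]]}}

```text
time: 15.28
eef_pos: [0.4996, -0.0264, 0.1294]
eef_rot: [-0.0, 0.999, -0.048, -0.001]
force: [-0.6, 0.3, 0.8]
gripper_width: 0.9
```

Run:
```python
from h import *
st(); snap("scene","s15",(140,120,320,260),4)
```

```text
t 15.28 nest mm [-23.2  40.  129.4] seat-y -60.0 z-axis [-0.003  0.    -1.   ] x-axis [ 1.     0.001 -0.003] Fn [-0.6  0.2  0.8] w 0.900 j [ 0.16  0.39 -0.21  2.04  0.12  0.73 -1.79]
```

View pics/s15.png

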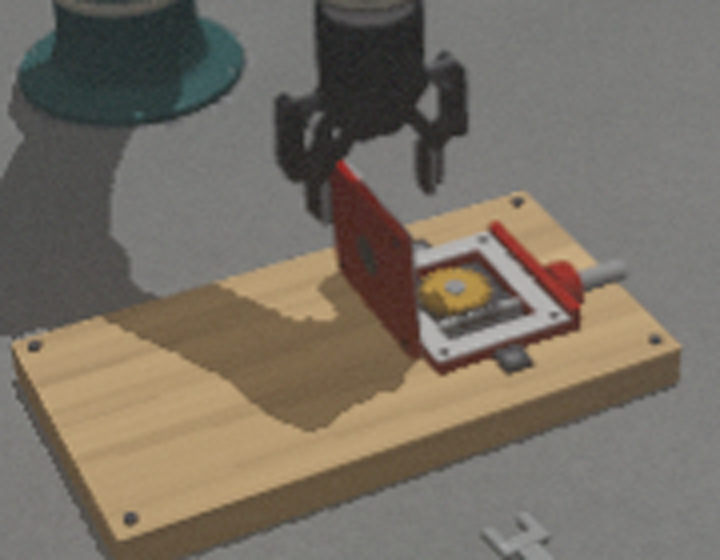

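Run:
```python
from h import *
P=[(-.022,-.002,.125),(-.022,.08,.125),(-.088,.035,.144),(.044,.035,.144),(-.022,.035,.144)]
print((proj("scene",[n2w(p) for p in P])-[140,120]+.5)*4-.5)
```

```text
[[323.2086 229.5574]
 [424.6849 199.9028]
 [330.6444 151.3408]
 [409.5277 240.1358]
 [368.7035 194.1842]]
```

Call:
{"op": "send_rows", "data": {"moves": [[0,0,0,0,0,0,0.5],[0,0,0,0,0,0,0.6],[0,0,0,0,0,0,0.7],[0,0,0,0,0,0,0.8],[0,0,0,0,0,0,0.85],[0,0,0,0,0,0,0.9],[0,0,0,0,0,0,1],[0,0,0,0,0,0,1],[0,0,0,0,0,0,1]]}}

```text
time: 16.08
eef_pos: [0.5007, -0.0269, 0.1314]
eef_rot: [-0.0, 0.999, -0.048, 0.0]
force: [-0.9, 0.7, 5.6]
gripper_width: 0.104
```

Run:
```python
from h import *
st(); snap("scene","s16",(140,120,320,260),4)
```

```text
t 16.08 nest mm [-22.   39.6 131.4] seat-y -60.4 z-axis [ 0.001  0.    -1.   ] x-axis [ 1.    -0.     0.001] Fn [-0.9  0.6  5.6] w 0.104 j [ 0.16  0.38 -0.21  2.04  0.12  0.73 -1.79]
```

View pics/s16.png

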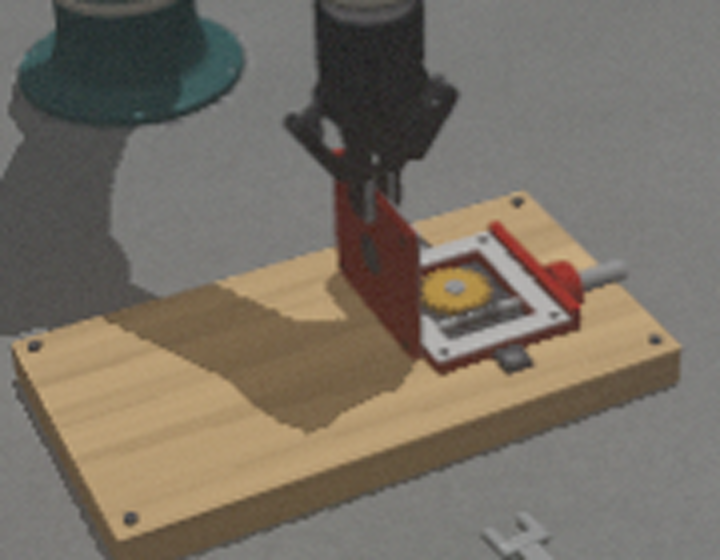

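Run:
```python
from h import *
u=(np.array([(40,205),(70,205),(108,178),(108,238),(122,207),(138,178),(142,135),(128,338)])+.5)/5-.5+[205,150]
print(1e3*w2n(atz("top",u,.05)))
```

```text
[[ 16.5668 224.1417  50.    ]
 [ 17.4839 205.08    50.    ]
 [ 36.1213 182.0917  50.    ]
 [ -2.6101 179.6114  50.    ]
 [ 17.7784 172.0134  50.    ]
 [ 37.0314 163.0346  50.    ]
 [ 65.1548 162.2212  50.    ]
 [-65.7125 163.0494  50.    ]]
```

Call:
{"op": "send_rows", "data": {"moves": [[0,0,0,0,0,0,0.75],[0,0,0,0,0,0,0.7],[0,0,0,0,0,0,0.7],[-2,0,0,0,0,0,0.7],[-8,0,0,0,0,0,0.7],[-8,0,0,0,0,0,0.7],[-4,0,0,0,0,0,0.7],[0,0,0,0,0,0,0.7],[0,0,0,0,0,0,0.8],[0,0,0,0,0,0,0.9],[0,0,0,0,0,0,1],[0,0,0,0,0,0,1],[0,0,0,0,0,0,1]]}}

```text
time: 17.22
eef_pos: [0.4788, -0.0248, 0.1312]
eef_rot: [0.0, 0.999, -0.048, 0.0]
force: [-2.7, -0.1, 5.3]
gripper_width: 0.102
```

Run:
```python
from h import *
st(); snap("scene","s17",(140,120,320,260),4)
```

```text
t 17.22 nest mm [-44.   39.5 131.2] seat-y -60.5 z-axis [ 0. -0. -1.] x-axis [ 1. -0.  0.] Fn [-2.7 -0.3  5.3] w 0.102 j [ 0.17  0.35 -0.22  2.09  0.11  0.71 -1.79]
```

View pics/s17.png

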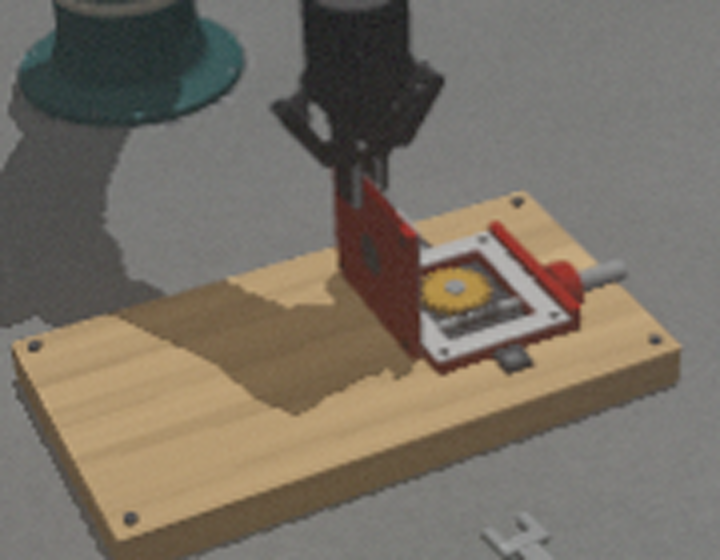

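Run:
```python
from h import *
print(atz("top",[(105,238),(123,240),(118,150),(152,192),(135,146)],0.0)); print(atz("top",[(108,237)],.16))
print("seat",n2w([0,.1,.046]))
```

```text
[[0.4262 0.5171 0.    ]
 [0.4174 0.4562 0.    ]
 [0.7235 0.477  0.    ]
 [0.5725 0.3589 0.    ]
 [0.7342 0.4181 0.    ]]
[[0.4088 0.4561 0.16  ]]
seat [0.5284 0.0311 0.046 ]
```

Call:
{"op": "send_rows", "data": {"moves": [[0,0,-3,0,0,0,1],[0,0,-8,0,0,0,1],[0,0,-12,0,0,0,1],[0,0,-12,0,0,0,1],[0,0,-12,0,0,0,1],[4,0,-8,0,0,0,1],[6,0,-5,0,0,0,1],[6,0,0,0,0,0,1],[6,0,0,0,0,0,1],[0,0,0,0,0,0,1]]}}

```text
time: 18.1
eef_pos: [0.5018, -0.0272, 0.1903]
eef_rot: [-0.0, 0.999, -0.048, 0.0]
force: [0.6, 1.1, -5.2]
gripper_width: 0.1
```

Run:
```python
from h import *
st(); snap("scene","s18",(140,100,320,240),4)
```

```text
t 18.10 nest mm [-20.9  39.4 190.3] seat-y -60.6 z-axis [ 0.  0. -1.] x-axis [ 1. -0.  0.] Fn [ 0.4  1.2 -5.2] w 0.100 j [ 0.18  0.3  -0.22  1.99  0.09  0.86 -1.76]
```

View pics/s18.png

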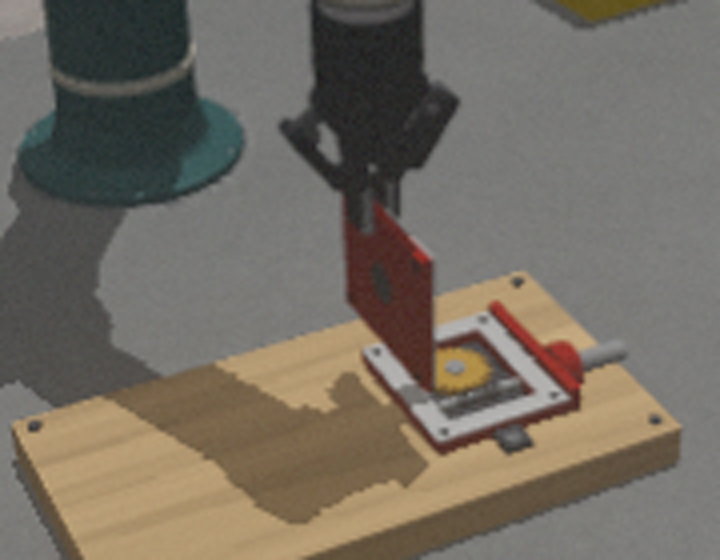

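Call:
{"op": "send_rows", "data": {"moves": [[0,-8,0,0,0,0,1],[0,-16,0,0,0,0,1],[0,-18,0,-4,0,0,1],[0,-18,0,-5,0,0,1],[0,-16,0,-5,0,0,1],[0,-8,0,-5,0,0,1],[0,0,0,-5,0,0,1],[0,0,0,-5,0,0,1],[0,0,0,-5,0,0,1],[0,0,0,0,0,0,1]]}}

```text
time: 18.98
eef_pos: [0.5077, 0.061, 0.1826]
eef_rot: [0.292, 0.955, -0.042, -0.015]
force: [-0.9, 0.4, -5.1]
gripper_width: 0.1
```

Run:
```python
from h import *
st(); snap("scene","s19",(140,100,320,240),4)
```

```text
t 18.98 nest mm [-23.5 127.7 182.6] seat-y 27.7 z-axis [ 0.001 -0.559 -0.829] x-axis [ 1.     0.007 -0.003] Fn [-0.9  0.3 -5.1] w 0.100 j [-0.36  0.48 -0.14  1.88  0.59  1.22 -2.49]
```

View pics/s19.png

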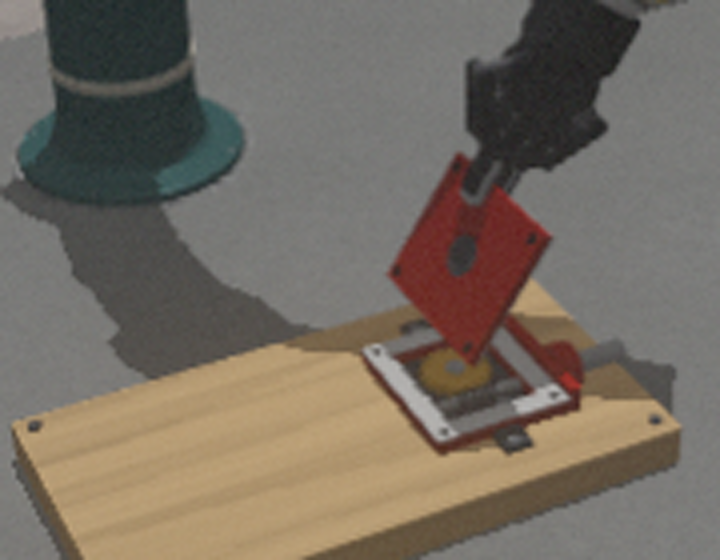

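Call:
{"op": "send_rows", "data": {"moves": [[0,0,0,-4,0,0,1],[0,0,0,-4,0,0,1],[0,0,0,-4,0,0,1],[0,0,0,0,0,0,1]]}}

```text
time: 19.37
eef_pos: [0.508, 0.0576, 0.1833]
eef_rot: [0.389, 0.92, -0.043, -0.02]
force: [-1.0, 0.4, -5.8]
gripper_width: 0.099
```

Run:
```python
from h import *
st()
```

```text
t 19.37 nest mm [-22.9 124.4 183.3] seat-y 24.4 z-axis [-0.001 -0.718 -0.696] x-axis [ 1.     0.002 -0.003] Fn [-1.   0.3 -5.8] w 0.099 j [-0.46  0.57 -0.1   1.84  0.68  1.37 -2.58]
```

Call:
{"op": "send_rows", "data": {"moves": [[0,0,0,-4,0,0,1],[0,0,0,-4,0,0,1],[0,0,0,-4,0,0,1],[0,0,0,-4,0,0,1],[0,0,0,-4,0,0,1],[0,0,0,-4,0,0,1],[0,0,0,0,0,0,1],[0,0,0,0,0,0,1]]}}

```text
time: 20.03
eef_pos: [0.5085, 0.0557, 0.1843]
eef_rot: [0.571, 0.82, -0.04, -0.028]
force: [0.3, 0.5, -4.3]
gripper_width: 0.102
```

Run:
```python
from h import *
st(); snap("scene","s20",(140,80,320,220),4);snap("top","t20",(165,130,360,250),4)
```

```text
t 20.03 nest mm [-22.2 122.6 184.3] seat-y 22.6 z-axis [-0.002 -0.938 -0.346] x-axis [ 1.    -0.001 -0.001] Fn [ 0.3  0.6 -4.3] w 0.102 j [-0.61  0.78 -0.02  1.76  0.79  1.65 -2.7 ]
```

View pics/s20.png

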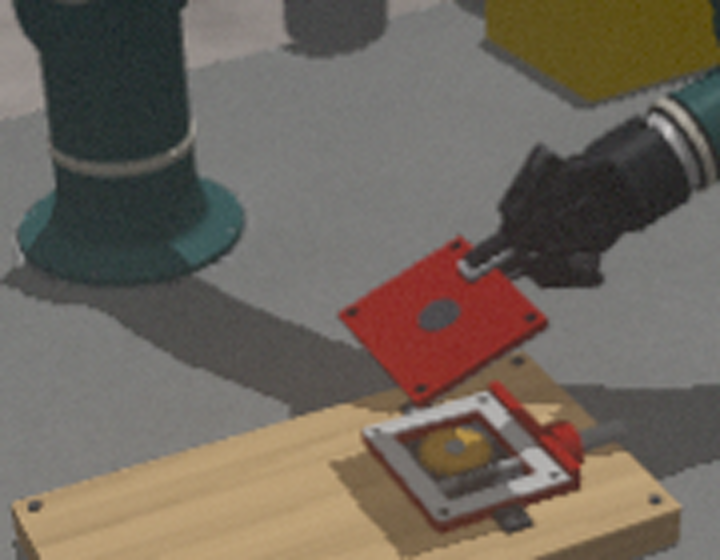

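View pics/t20.png

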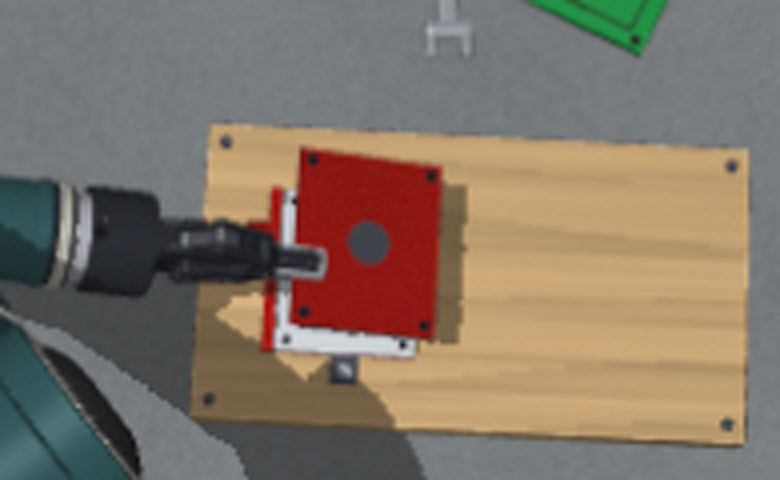

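```bash
cat > plate.py <<'E'
from h import *
from scipy.optimize import least_squares
# plate in tool frame: red face is toward tool +y side; corners param: (x0, s far-edge behind TCP, yaw)
def corners(par,p,r):
    x0,s,a=par; # far edge at tool z=-s ; plate extends +z by 110; red face at tool y=+5
    L=np.array([(.065,0),(.065,.11),(-.065,.11),(-.065,0)])
    c,si=np.cos(a),np.sin(a)
    X=x0+c*L[:,0]-si*L[:,1];Z=-s+si*L[:,0]+c*L[:,1]
    return p+r.apply(np.c_[X,np.full(4,.005),Z])
def fit(n,px,p,r):
    f=lambda q:(proj(n,corners(q,p,r))-px).ravel()
    s=least_squares(f,[.02,.0126,0]);print(n,s.x*[1e3,1e3,57.3],np.round(s.fun,1));return s.x
E
python3 - <<'E'
from plate import *
p,r=pose()
fit("top",(np.array([(300,148),(442,167),(433,340),(290,322)])+.5)/4-.5+[165,130],p,r)
fit("scene",(np.array([(548,324),(420,404),(340,315),(460,237)])+.5)/4-.5+[140,80],p,r)
E
```

```text
top [19.2304 13.9487  0.1884] [ 0.2 -0.3 -0.  -0.1  0.1 -0.1 -0.2  0.4]
scene [25.8731 12.4513 -0.0149] [ 0.5 -0.9 -0.6  0.4 -0.5  0.3  0.6  0.1]
```

Call:
{"op": "send_rows", "data": {"moves": [[0,-6,2,0,0,0,1],[0,-10,3.3,0,0,0,1],[0,-10,3.3,0,0,0,1],[0,-10,3.3,0,0,0,1],[0,-10,3.3,0,0,0,1],[0,-10,3.3,0,0,0,1],[0,0,0,0,0,0,1]]}}

```text
time: 20.72
eef_pos: [0.5078, 0.0577, 0.1235]
eef_rot: [0.573, 0.818, -0.038, -0.029]
force: [0.3, 0.1, -5.1]
gripper_width: 0.1
```

Run:
```python
from h import *
st()
```

```text
t 20.72 nest mm [-23.1 124.4 123.5] seat-y 24.4 z-axis [-0.001 -0.94  -0.341] x-axis [ 1.     0.    -0.004] Fn [ 0.3  0.2 -5.1] w 0.100 j [-0.61  0.88 -0.02  1.74  0.79  1.59 -2.76]
```

Call:
{"op": "send_rows", "data": {"moves": [[0.4,-8,2.7,0,0,0,1],[0.4,-8,2.7,0,0,0,1],[0,-7,2.4,0,0,0,1],[0,-5,1.7,0,0,0,1],[0,0,0,0,0,0,1],[0,0,0,0,0,0,1]]}}

```text
time: 21.22
eef_pos: [0.5095, 0.0584, 0.0965]
eef_rot: [0.573, 0.818, -0.039, -0.028]
force: [-0.6, -0.9, -4.4]
gripper_width: 0.1
```

Run:
```python
from h import *
st(); snap("scene","s21",(140,80,320,220),4);
```

```text
t 21.22 nest mm [-21.4 125.3  96.5] seat-y 25.3 z-axis [-0.    -0.94  -0.341] x-axis [ 1. -0. -0.] Fn [-0.5 -0.9 -4.4] w 0.100 j [-0.61  0.93 -0.02  1.73  0.79  1.57 -2.79]
```

View pics/s21.png

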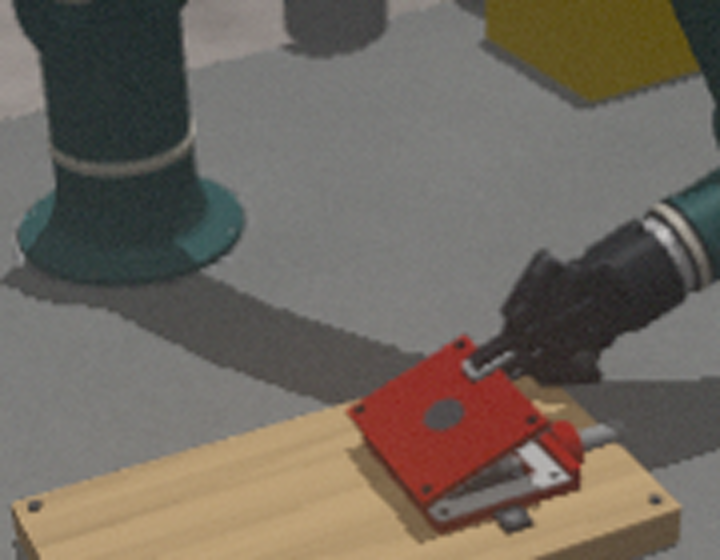

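Call:
{"op": "send_rows", "data": {"moves": [[-1,-2.8,1,0,0,0,1],[0,-2.8,1,0,0,0,1],[0,-2.8,1,0,0,0,1],[0,0,0,0,0,0,1],[0,0,0,0,0,0,1]]}}

```text
time: 21.68
eef_pos: [0.5085, 0.0585, 0.0876]
eef_rot: [0.573, 0.818, -0.039, -0.028]
force: [0.1, -0.4, -4.8]
gripper_width: 0.101
```

Call:
{"op": "send_rows", "data": {"moves": [[0,-1.9,0.7,0,0,0,1],[0,-1.9,0.7,0,0,0,1],[0,0,0,0,0,0,1],[0,0,0,0,0,0,1]]}}

```text
time: 22.02
eef_pos: [0.5086, 0.0585, 0.0836]
eef_rot: [0.573, 0.818, -0.039, -0.028]
force: [-0.5, 0.3, -5.5]
gripper_width: 0.1
```

Run:
```python
from h import *
st(); snap("scene","s22",(140,80,320,220),4);
```

```text
t 22.02 nest mm [-22.4 125.4  83.6] seat-y 25.4 z-axis [-0.    -0.94  -0.342] x-axis [ 1. -0. -0.] Fn [-0.5  0.2 -5.5] w 0.100 j [-0.61  0.95 -0.02  1.72  0.79  1.55 -2.8 ]
```

View pics/s22.png

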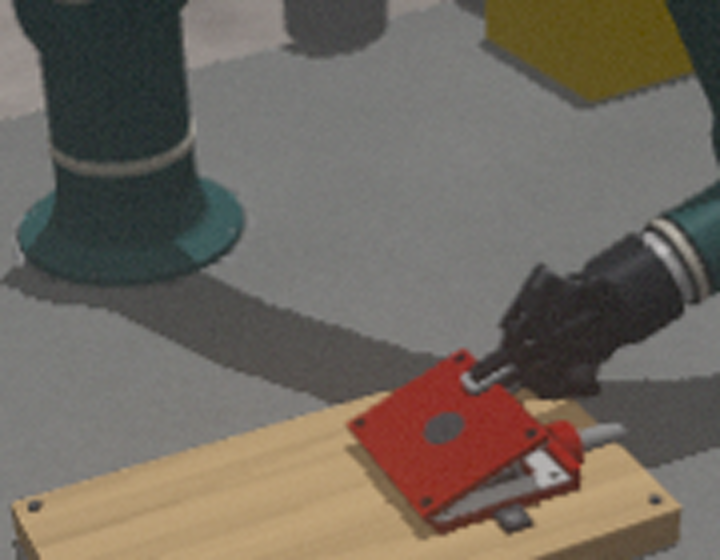

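Nearly touching, so I'll continue in 1–1.5 mm steps.

Call:
{"op": "send_rows", "data": {"moves": [[0,-1.4,0.5,0,0,0,1],[0,-1.4,0.5,0,0,0,1],[0,0,0,0,0,0,1],[0,0,0,0,0,0,1]]}}

```text
time: 22.4
eef_pos: [0.5087, 0.0585, 0.0809]
eef_rot: [0.573, 0.818, -0.04, -0.028]
force: [-0.4, 0.3, -4.2]
gripper_width: 0.104
```

Call:
{"op": "send_rows", "data": {"moves": [[0,-1.2,0.4,0,0,0,1],[0,0,0,0,0,0,1],[0,0,0,0,0,0,1]]}}

```text
time: 22.65
eef_pos: [0.5087, 0.0584, 0.0801]
eef_rot: [0.574, 0.818, -0.04, -0.028]
force: [0.3, 0.8, 1.0]
gripper_width: 0.102
```

Call:
{"op": "send_rows", "data": {"moves": [[0,0,0,0,0,0,0.88],[0,0,0,0,0,0,0.86],[0,0,0,0,0,0,0.84],[0,0,0,0,0,0,0.82],[0,0,0,0,0,0,0.8],[0,0,0,0,0,0,0.78],[0,0,0,0,0,0,0.76],[0,0,0,0,0,0,0.75],[0,0,0,0,0,0,0.75]]}}

```text
time: 23.4
eef_pos: [0.5086, 0.0586, 0.0794]
eef_rot: [0.573, 0.818, -0.039, -0.028]
force: [-0.7, -1.0, -1.9]
gripper_width: 0.248
```

Run:
```python
from h import *
st(); snap("scene","s23",(190,130,310,220),6);snap("top","t23",(165,130,360,250),4)
```

```text
t 23.40 nest mm [-22.4 125.4  79.4] seat-y 25.4 z-axis [-0.    -0.94  -0.342] x-axis [ 1. -0. -0.] Fn [-0.6 -1.1 -1.9] w 0.248 j [-0.61  0.96 -0.01  1.72  0.79  1.55 -2.81]
```

View pics/s23.png

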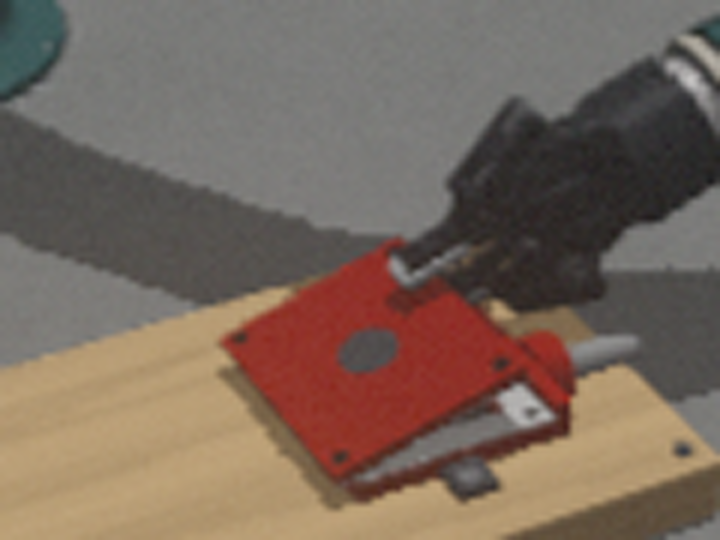

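View pics/t23.png

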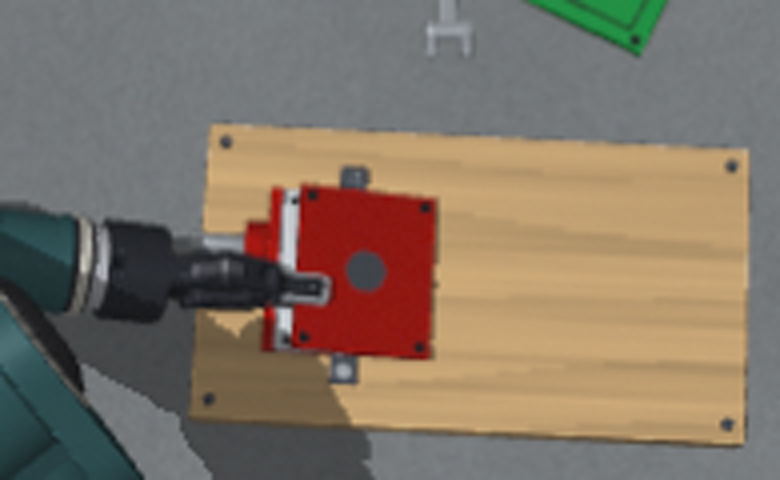

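Call:
{"op": "send_rows", "data": {"moves": [[0,0,-1,0,0,0,0.75],[0,0,-2,0,0,0,0.75],[0,0,-2,0,0,0,0.75],[0,0,-2,0,0,0,0.75],[0,0,-2,0,0,0,0.75],[0,0,-1,0,0,0,0.75],[0,0,0,0,0,0,0.75]]}}

```text
time: 24.08
eef_pos: [0.5096, 0.0685, 0.0829]
eef_rot: [0.573, 0.818, -0.039, -0.027]
force: [-0.5, 0.7, -0.9]
gripper_width: 0.249
```

Run:
```python
from h import *
st(); snap("scene","s24",(190,130,310,220),6);snap("top","t24",(165,130,360,250),4)
```

```text
t 24.08 nest mm [-22.4 135.4  82.9] seat-y 35.4 z-axis [ 0.    -0.94  -0.343] x-axis [1. 0. 0.] Fn [-0.6  0.6 -0.9] w 0.249 j [-0.62  0.95 -0.02  1.71  0.79  1.56 -2.8 ]
```

View pics/s24.png

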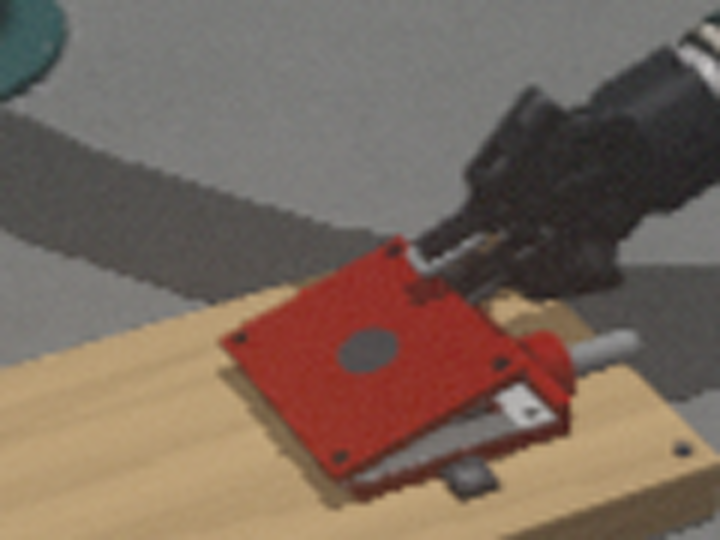

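View pics/t24.png

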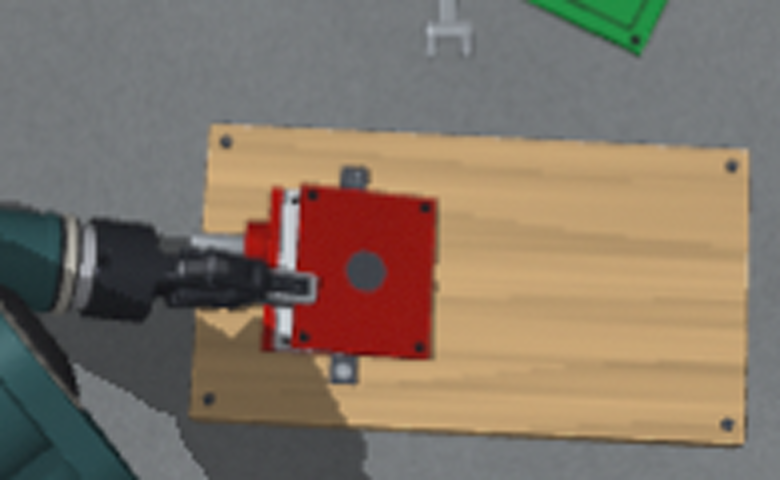

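Call:
{"op": "send_rows", "data": {"moves": [[0,0,0,0,0,0,0.82],[0,0,0,0,0,0,0.86],[0,0,0,0,0,0,0.9],[0,0,0,0,0,0,1],[0,0,0,0,0,0,1],[0,0,0,0,0,0,1],[0,3,-1,0,0,0,1],[0,6,-2,0,0,0,1],[0,6,-2,0,0,0,1],[0,0,0,0,0,0,1]]}}

```text
time: 25.02
eef_pos: [0.5099, 0.0678, 0.0998]
eef_rot: [0.572, 0.819, -0.04, -0.027]
force: [0.0, 1.1, -4.5]
gripper_width: 0.097
```

Run:
```python
from h import *
st(); snap("scene","s25",(190,130,310,220),6);snap("top","t25",(165,130,360,250),4)
```

```text
t 25.02 nest mm [-22.  134.7  99.8] seat-y 34.7 z-axis [ 0.    -0.939 -0.343] x-axis [ 1.    -0.     0.001] Fn [-0.1  1.1 -4.5] w 0.097 j [-0.62  0.93 -0.02  1.72  0.79  1.58 -2.79]
```

View pics/s25.png

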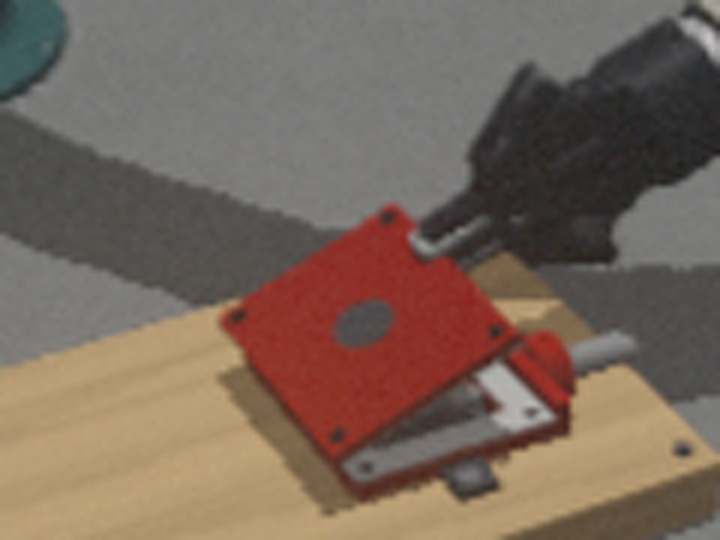

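View pics/t25.png

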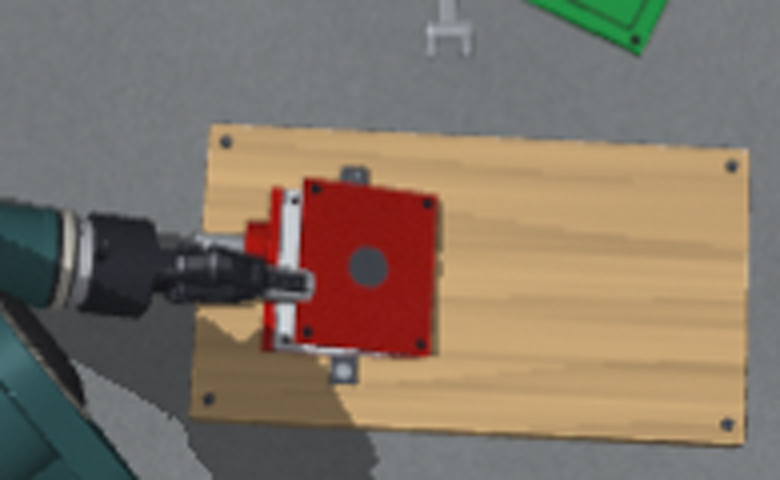

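Call:
{"op": "send_rows", "data": {"moves": [[0,8,-3,0,0,0,1],[0,16,-6,2,0,0,1],[0,18,-6,4,0,0,1],[0,18,-6,5,0,0,1],[0,18,-6,5,0,0,1],[0,14,-6,5,0,0,1],[0,0,0,6,0,0,1],[0,0,0,6,0,0,1],[0,0,0,6,0,0,1],[0,0,0,6,0,0,1],[0,0,0,6,0,0,1],[0,0,0,6,0,0,1],[0,0,0,6,0,0,1],[0,0,0,5,0,0,1],[0,0,0,2,0,0,1],[0,0,0,0,0,0,1]]}}

```text
time: 26.45
eef_pos: [0.5066, 0.0526, 0.1954]
eef_rot: [0.001, 0.999, -0.051, -0.002]
force: [0.1, -0.4, -5.0]
gripper_width: 0.092
```

Run:
```python
from h import *
st(); delta([-.022,.038,.170],tool([1,0,0],[0,0,-1]))
```

```text
t 26.45 nest mm [-23.8 119.3 195.4] seat-y 19.3 z-axis [-0.003 -0.003 -1.   ] x-axis [ 1.    -0.005 -0.003] Fn [ 0.1 -0.4 -5. ] w 0.092 j [ 0.06  0.31 -0.27  1.97  0.11  0.88 -1.94]
shift tool mm [ 2.3 81.2 25.6] turn deg [ 0.16  0.2  -0.3 ]
```

Call:
{"op": "send_rows", "data": {"moves": [[0,8,0,0,0,0,1],[0,16,0,0,0,0,1],[0,18,0,0,0,0,1],[1,18,0,0,0,0,1],[1,14,8,0,0,-0.3,1],[0,7,8,0,0,0,1],[0,0,8,0,0,0,1],[0,0,0,0,0,0,1],[0,0,0,0,0,0,1]]}}

```text
time: 27.2
eef_pos: [0.502, -0.0227, 0.1706]
eef_rot: [-0.0, 0.999, -0.044, -0.001]
force: [-0.4, -0.4, -5.4]
gripper_width: 0.096
```

Run:
```python
from h import *
st(); snap("scene","s26",(140,100,320,240),4)
```

```text
t 27.20 nest mm [-21.2  43.9 170.6] seat-y -56.1 z-axis [-0.002  0.    -1.   ] x-axis [ 1.     0.007 -0.002] Fn [-0.4 -0.5 -5.4] w 0.096 j [ 0.17  0.33 -0.23  2.01  0.1   0.82 -1.77]
```

View pics/s26.png

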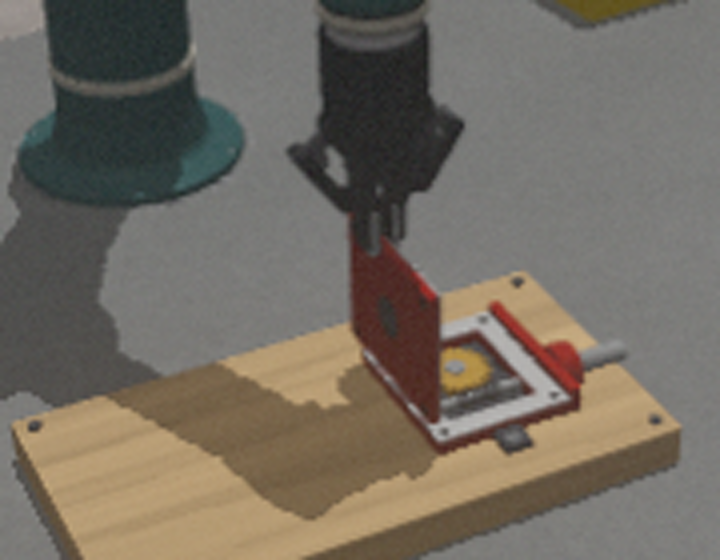

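Call:
{"op": "send_rows", "data": {"moves": [[0,4,0,0,0,0,1],[0,3.5,0,0,0,0,1],[0,0,0,0,0,0,1],[0,0,6,0,0,0,1],[0,0,8,0,0,0,1],[0,0,6,0,0,0,1],[0,0,3,0,0,0,1],[0,0,0,0,0,0,1],[0,0,0,0,0,0,1]]}}

```text
time: 28.0
eef_pos: [0.5018, -0.0315, 0.148]
eef_rot: [-0.0, 0.999, -0.045, -0.0]
force: [-1.3, 0.0, -4.8]
gripper_width: 0.098
```

Run:
```python
from h import *
st()
```

```text
t 28.00 nest mm [-20.5  35.1 148. ] seat-y -64.9 z-axis [-0.001  0.    -1.   ] x-axis [ 1.     0.005 -0.001] Fn [-1.3 -0.1 -4.8] w 0.098 j [ 0.18  0.36 -0.22  2.02  0.11  0.77 -1.77]
```

Call:
{"op": "send_rows", "data": {"moves": [[0,0,2,0,0,0,1],[0,0,2,0,0,0,1],[0,0,1,0,0,0,1],[0,0,0,0,0,0,1],[0,0,0,0,0,0,1]]}}

```text
time: 28.42
eef_pos: [0.5019, -0.0317, 0.1434]
eef_rot: [0.0, 0.999, -0.046, -0.0]
force: [0.3, 0.3, -5.6]
gripper_width: 0.09
```

Call:
{"op": "send_rows", "data": {"moves": [[0,0,1.5,0,0,0,1],[0,0,0,0,0,0,1],[0,0,0,0,0,0,1]]}}

```text
time: 28.67
eef_pos: [0.502, -0.0316, 0.1425]
eef_rot: [0.0, 0.999, -0.046, 0.0]
force: [-2.7, -0.1, 3.2]
gripper_width: 0.094
```

Call:
{"op": "send_rows", "data": {"moves": [[0,0,0,0,0,0,0.88],[0,0,0,0,0,0,0.84],[0,0,0,0,0,0,0.8],[0,0,0,0,0,0,0.75],[0,0,0,0,0,0,0.7],[0,0,0,0,0,0,0.6],[0,0,-8,0,0,0,0.5],[0,0,-20,0,0,0,0.5],[0,0,-25,0,0,0,0.5],[0,0,0,0,0,0,0.5]]}}

```text
time: 29.5
eef_pos: [0.5048, -0.0315, 0.1995]
eef_rot: [0.0, 0.999, -0.046, 0.004]
force: [0.8, 0.1, 0.3]
gripper_width: 0.499
```

Run:
```python
from h import *
st(); snap("scene","s27",(140,100,320,240),4)
```

```text
t 29.50 nest mm [-17.5  35.4 199.5] seat-y -64.6 z-axis [ 0.008  0.    -1.   ] x-axis [1.    0.005 0.008] Fn [0.8 0.1 0.3] w 0.499 j [ 0.2   0.29 -0.23  1.98  0.09  0.87 -1.75]
```

View pics/s27.png

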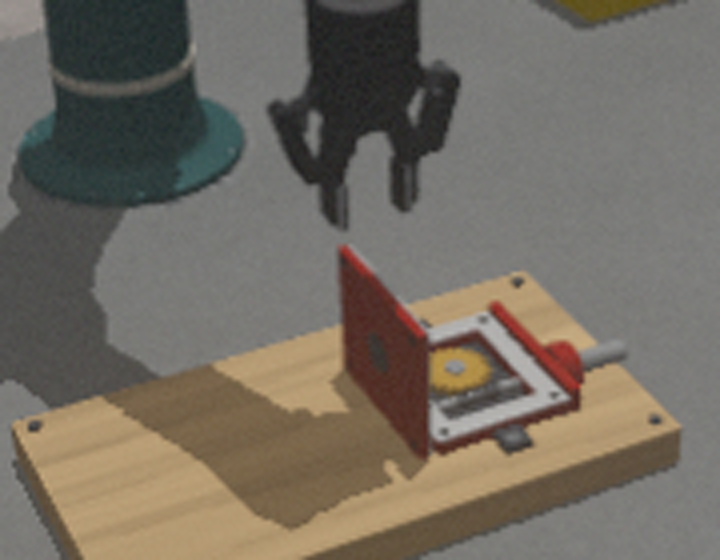

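Run:
```python
from h import *
u=(np.array([(340,246),(426,337),(428,457),(346,368)])+.5)/4-.5+[140,100]
for z,i in((.144,[0,1]),(.034,[2,3])): print(1e3*w2n(atz("scene",u[i],z)))
```

```text
[[-66.1808  32.6114 144.    ]
 [ 67.5673  35.904  144.    ]]
[[ 63.0649  37.9788  34.    ]
 [-64.1251  31.743   34.    ]]
```

Call:
{"op": "send_rows", "data": {"moves": [[0,0,0,0,0,-5,0.5],[0,0,0,0,0,-7,0.5],[0,0,0,0,0,-7,0.5],[0,0,0,0,0,-7,0.5],[0,0,0,0,0,-7,0.5],[0,0,0,0,0,-7,0.5],[0,0,0,0,0,-7,0.5],[0,0,0,0,0,-7,0.5],[0,0,0,0,0,-7,0.5],[0,0,0,0,0,-7,0.5],[0,0,0,0,0,-7,0.5],[0,0,0,0,0,-7,0.5],[0,0,0,0,0,-7,0.5],[0,0,0,0,0,-7,0.5],[0,0,0,0,0,-7,0.5],[0,0,0,0,0,-7,0.5],[0,0,0,0,0,-7,0.5],[0,0,0,0,0,-7,0.5]]}}

```text
time: 31.05
eef_pos: [0.5015, -0.0317, 0.1944]
eef_rot: [-0.0, 0.507, 0.862, -0.0]
force: [-0.4, -0.2, -0.0]
gripper_width: 0.498
```

Call:
{"op": "send_rows", "data": {"moves": [[0,0,0,0,0,-7,0.5],[0,0,0,0,0,-7,0.5],[0,0,0,0,0,-7,0.5],[0,0,0,0,0,-7,0.5],[0,0,0,0,0,-7,0.5],[0,0,0,0,0,-7,0.5],[0,0,0,0,0,-7,0.5],[0,0,0,0,0,-7,0.5],[0,0,0,0,0,0,0.5]]}}

```text
time: 31.8
eef_pos: [0.5015, -0.0317, 0.1944]
eef_rot: [-0.001, 0.044, 0.999, 0.0]
force: [-0.6, 0.0, 0.3]
gripper_width: 0.503
```

Run:
```python
from h import *
st()
```

```text
t 31.80 nest mm [-20.7  34.9 194.4] seat-y -65.1 z-axis [-0.001  0.001 -1.   ] x-axis [-1.    -0.008  0.001] Fn [-0.6 -0.   0.3] w 0.503 j [ 0.7   0.42 -0.85  1.96  0.39  0.94  1.13]
```

Call:
{"op": "send_rows", "data": {"moves": [[8,0,0,0,0,0,0.5],[12,1,0,0,0,0,0.5],[11,1,5,0,0,0,0.5],[0,0,12,0,0,0,0.5],[0,0,16,0,0,0,0.5],[0,0,16,0,0,0,0.5],[0,0,10,0,0,0,0.5],[0,0,4,0,0,0,0.5],[0,0,0,0,0,0,0.5]]}}

```text
time: 32.55
eef_pos: [0.4707, -0.0266, 0.1308]
eef_rot: [-0.001, 0.046, 0.999, 0.0]
force: [0.4, 0.2, -0.2]
gripper_width: 0.501
```

Run:
```python
from h import *
st(); snap("scene","s28",(140,100,320,240),4)
```

```text
t 32.55 nest mm [-51.9  37.  130.8] seat-y -63.0 z-axis [-0.002  0.    -1.   ] x-axis [-1.    -0.005  0.002] Fn [ 0.4  0.2 -0.2] w 0.501 j [ 0.65  0.46 -0.8   2.08  0.47  0.79  1.04]
```

View pics/s28.png

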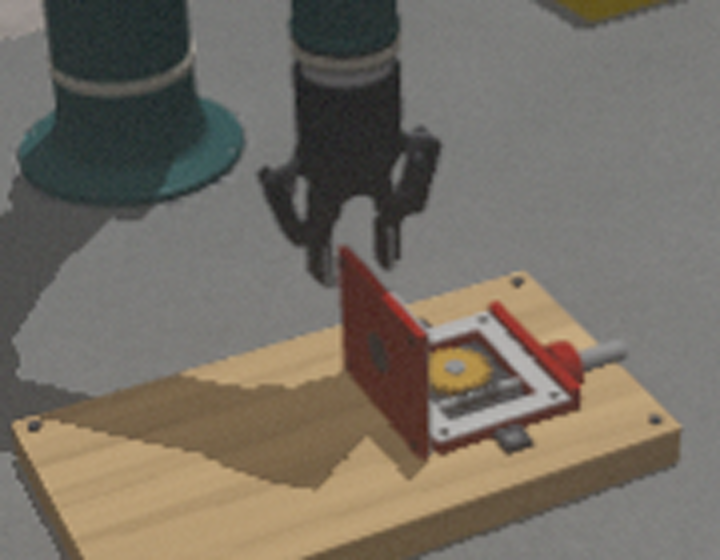

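Run:
```python
from h import *
P=[(-.052,.016,.127),(-.052,.058,.127),(-.063,.058,.127),(-.041,.058,.127),(-.052,.034,.144),(-.041,.034,.144),(-.063,.034,.144)]
print((proj("scene",[n2w(p) for p in P])-[140,100]+.5)*4-.5)
```

```text
[[328.5235 280.4308]
 [379.9872 265.6949]
 [373.5814 258.6029]
 [386.4661 272.8678]
 [349.8411 254.6911]
 [356.234  261.8976]
 [343.5216 247.5673]]
```

Call:
{"op": "send_rows", "data": {"moves": [[0,0,0,0,0,0,0.7],[0,0,0,0,0,0,0.8],[0,0,0,0,0,0,0.85],[0,0,0,0,0,0,0.9],[0,0,0,0,0,0,1],[0,0,0,0,0,0,1],[0,0,0,0,0,0,1],[0,0,-3,0,0,0,1],[0,0,-10,0,0,0,1],[0,0,-16,0,0,0,1],[0,0,-16,0,0,0,1],[0,0,-15,0,0,0,1],[0,0,0,0,0,0,1]]}}

```text
time: 33.68
eef_pos: [0.4726, -0.0263, 0.1944]
eef_rot: [0.002, 0.045, 0.999, -0.0]
force: [2.0, 0.0, -4.1]
gripper_width: 0.104
```

Run:
```python
from h import *
st(); snap("scene","s29",(140,100,320,240),4); snap("top","t29",(165,130,360,250),4)
```

```text
t 33.68 nest mm [-50.1  37.5 194.4] seat-y -62.5 z-axis [ 0.004 -0.    -1.   ] x-axis [-1.    -0.005 -0.004] Fn [ 2.   0.2 -4.1] w 0.104 j [ 0.73  0.37 -0.88  2.03  0.36  0.9   1.14]
```

View pics/s29.png

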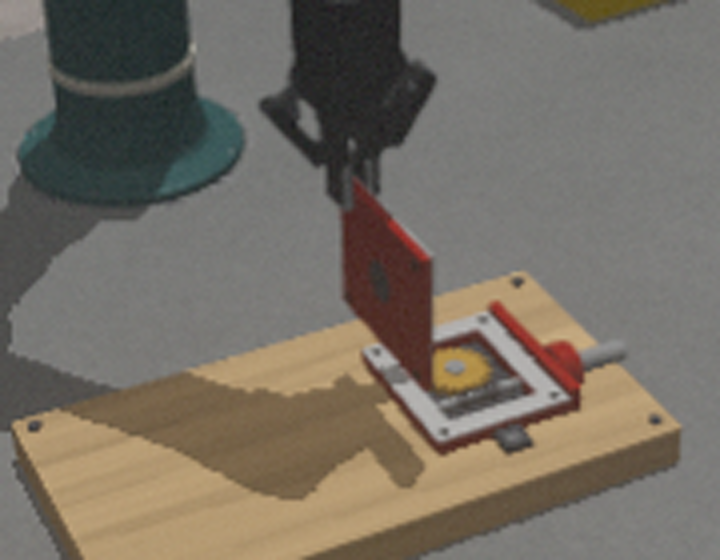

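Call:
{"op": "send_rows", "data": {"moves": [[4,8,0,0,0,0,1],[6,16,0,0,0,0,1],[6,18,0,4,0,0,1],[6,18,0,5,0,0,1],[6,16,0,5,0,0,1],[0,8,0,5,0,0,1],[0,0,0,5,0,0,1],[0,0,0,5,0,0,1],[0,0,0,5,0,0,1],[0,0,0,5,0,0,1],[0,0,0,5,0,0,1],[0,0,0,0,0,0,1]]}}

```text
time: 34.78
eef_pos: [0.4496, 0.0625, 0.1828]
eef_rot: [-0.019, 0.038, 0.927, -0.374]
force: [-0.9, 0.8, -4.9]
gripper_width: 0.099
```

Run:
```python
from h import *
st()
```

```text
t 34.78 nest mm [-81.5 123.6 182.8] seat-y 23.6 z-axis [ 0.004 -0.694 -0.72 ] x-axis [-1.    -0.011  0.006] Fn [-1.   0.7 -4.9] w 0.099 j [-0.08  0.59 -0.66  1.94  0.82  1.5   0.33]
```

Call:
{"op": "send_rows", "data": {"moves": [[0,7,7,4,0,0,1],[0,7,6.5,4,0,0,1],[0,8,6,4,0,0,1],[0,8,5,0,0,0,1],[0,0,0,0,0,0,1]]}}

```text
time: 35.2
eef_pos: [0.45, 0.0599, 0.1444]
eef_rot: [-0.023, 0.039, 0.883, -0.467]
force: [-0.7, 0.5, -5.3]
gripper_width: 0.1
```

Run:
```python
from h import *
st()
```

```text
t 35.20 nest mm [-80.9 121.1 144.4] seat-y 21.1 z-axis [ 0.002 -0.827 -0.562] x-axis [-1.    -0.006  0.005] Fn [-0.8  0.4 -5.3] w 0.100 j [-0.21  0.75 -0.57  1.9   0.89  1.62  0.2 ]
```

Call:
{"op": "send_rows", "data": {"moves": [[0,8,5,3,0,0,1],[0,8,4.5,3,0,0,1],[0,8,4,3,0,0,1],[0,8,3.5,3,0,0,1],[0,7,2.5,2,0,0,1],[0,0,0,0,0,0,1],[0,0,0,0,0,0,1]]}}

```text
time: 35.78
eef_pos: [0.4513, 0.0607, 0.1037]
eef_rot: [-0.026, 0.038, 0.819, -0.572]
force: [-0.4, 0.4, -4.3]
gripper_width: 0.105
```

Run:
```python
from h import *
st(); snap("scene","s30",(140,80,320,220),4);snap("top","t30",(165,130,360,250),4)
```

```text
t 35.78 nest mm [-79.6 122.  103.7] seat-y 22.0 z-axis [ 0.004 -0.939 -0.345] x-axis [-1.    -0.004  0.   ] Fn [-0.5  0.4 -4.3] w 0.105 j [-0.34  0.94 -0.46  1.83  0.93  1.76  0.1 ]
```

View pics/s30.png

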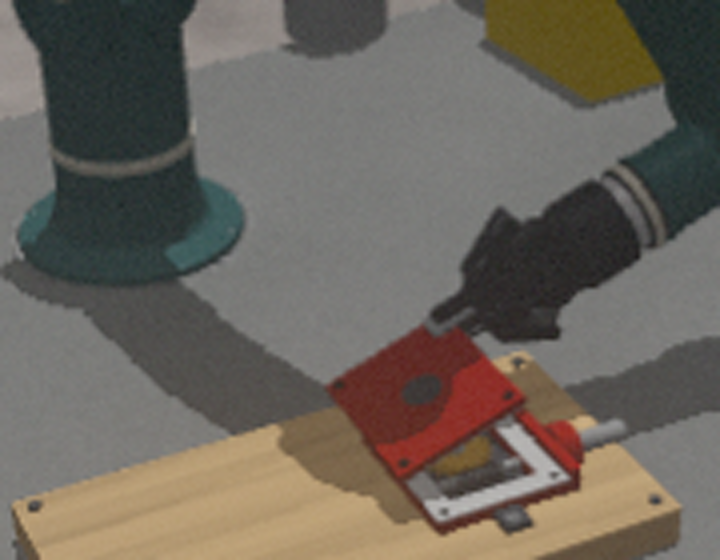

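View pics/t30.png

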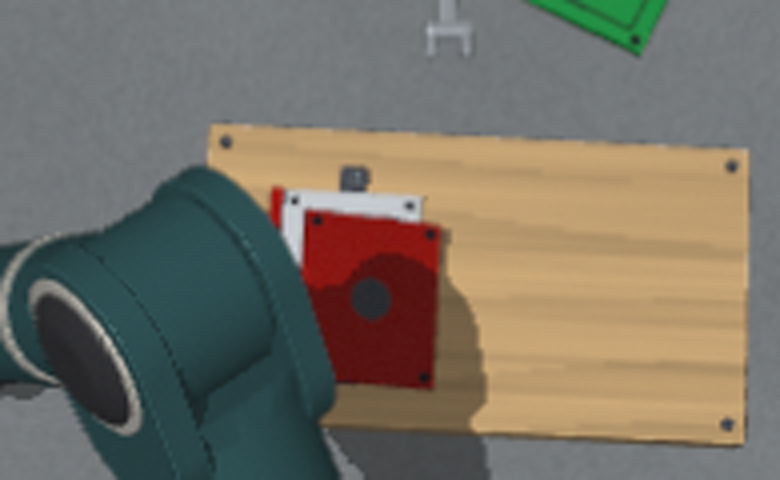

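Call:
{"op": "send_rows", "data": {"moves": [[0,6,1,0,0,0,1],[0,6,1,0,0,0,1],[0,4,1,0,0,0,1],[0,0,0,0,0,0,1],[0,0,0,0,0,0,1]]}}

```text
time: 36.3
eef_pos: [0.4513, 0.0634, 0.0873]
eef_rot: [-0.026, 0.037, 0.818, -0.573]
force: [0.7, 0.6, -4.7]
gripper_width: 0.101
```

Call:
{"op": "send_rows", "data": {"moves": [[0,1.9,0.7,0,0,0,1],[0,1.9,0.7,0,0,0,1],[0,0,0,0,0,0,1],[0,0,0,0,0,0,1]]}}

```text
time: 36.63
eef_pos: [0.4514, 0.0634, 0.0834]
eef_rot: [-0.026, 0.037, 0.818, -0.573]
force: [-0.8, -0.2, -4.1]
gripper_width: 0.102
```

Run:
```python
from h import *
st()
```

```text
t 36.63 nest mm [-79.8 124.7  83.4] seat-y 24.7 z-axis [ 0.005 -0.94  -0.342] x-axis [-1.    -0.005  0.   ] Fn [-0.7 -0.3 -4.1] w 0.102 j [-0.35  0.98 -0.45  1.82  0.94  1.75  0.08]
```

Call:
{"op": "send_rows", "data": {"moves": [[0,1.4,0.5,0,0,0,1],[0,1.4,0.5,0,0,0,1],[0,0,0,0,0,0,1],[0,0,0,0,0,0,1]]}}

```text
time: 36.97
eef_pos: [0.4514, 0.0634, 0.0806]
eef_rot: [-0.026, 0.037, 0.818, -0.573]
force: [0.1, 0.2, -4.5]
gripper_width: 0.103
```

Call:
{"op": "send_rows", "data": {"moves": [[0,0.9,0.4,0,0,0,1],[0,0,0,0,0,0,1],[0,0,0,0,0,0,1]]}}

```text
time: 37.22
eef_pos: [0.4515, 0.0633, 0.0798]
eef_rot: [-0.026, 0.037, 0.818, -0.573]
force: [-0.2, -0.1, -3.5]
gripper_width: 0.099
```

Call:
{"op": "send_rows", "data": {"moves": [[0,1.2,0.4,0,0,0,1],[0,0,0,0,0,0,1],[0,0,0,0,0,0,1]]}}

```text
time: 37.47
eef_pos: [0.4514, 0.0633, 0.0789]
eef_rot: [-0.026, 0.037, 0.818, -0.574]
force: [-0.9, 0.1, -0.1]
gripper_width: 0.1
```

Run:
```python
from h import *
st(); snap("scene","s31",(190,130,310,220),6)
```

```text
t 37.47 nest mm [-79.7 124.6  78.9] seat-y 24.6 z-axis [ 0.005 -0.94  -0.341] x-axis [-1.    -0.005 -0.   ] Fn [-0.9 -0.  -0.1] w 0.100 j [-0.35  0.99 -0.44  1.82  0.94  1.74  0.08]
```

View pics/s31.png

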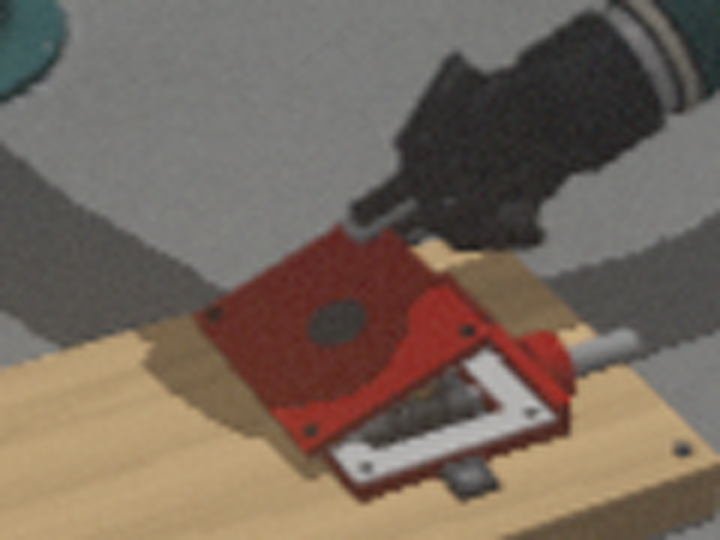

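Call:
{"op": "send_rows", "data": {"moves": [[0,0,0,0,0,0,0.88],[0,0,0,0,0,0,0.86],[0,0,0,0,0,0,0.84],[0,0,0,0,0,0,0.82],[0,0,0,0,0,0,0.8],[0,0,0,0,0,0,0.77],[0,0,0,0,0,0,0.74],[0,0,0,0,0,0,0.72],[0,0,-1,0,0,0,0.7],[0,0,-2,0,0,0,0.7],[0,0,-2,0,0,0,0.7],[0,0,-2,0,0,0,0.7],[0,0,-1,0,0,0,0.7],[0,0,0,0,0,0,0.7]]}}

```text
time: 38.68
eef_pos: [0.4521, 0.0714, 0.0811]
eef_rot: [-0.026, 0.037, 0.818, -0.573]
force: [-0.0, -0.2, -1.2]
gripper_width: 0.303
```

Run:
```python
from h import *
st(); snap("scene","s32",(190,130,310,220),6)
```

```text
t 38.68 nest mm [-79.8 132.7  81.1] seat-y 32.7 z-axis [ 0.005 -0.94  -0.342] x-axis [-1.    -0.006 -0.   ] Fn [-0.  -0.2 -1.2] w 0.303 j [-0.36  0.99 -0.45  1.8   0.93  1.75  0.08]
```

View pics/s32.png

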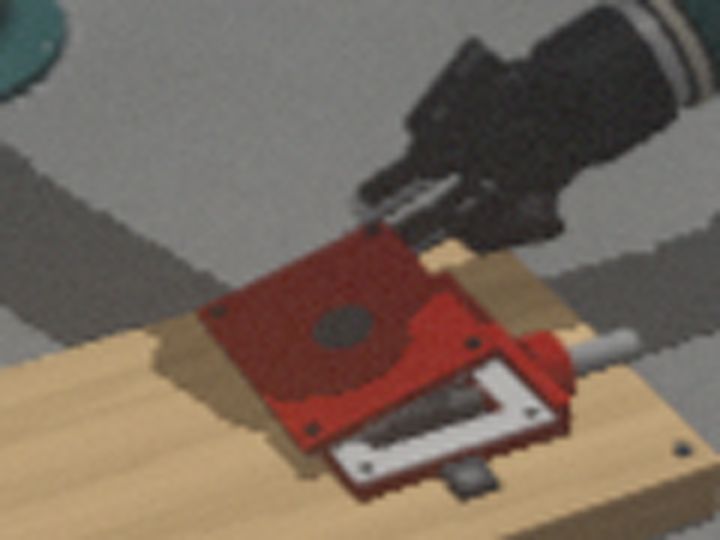

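Call:
{"op": "send_rows", "data": {"moves": [[0,0.5,-0.2,-4,0,0,0.7],[0,0.5,-0.2,-5,0,0,0.7],[0,0.5,-0.2,-5,0,0,0.7],[0,0.3,0,-5,0,0,0.7],[0,0.3,0,-4,0,0,0.7],[0,0,0,-2,0,0,0.7],[0,0,0,0,0,0,0.7],[0,0,0,0,0,0,0.7]]}}

```text
time: 39.4
eef_pos: [0.4523, 0.0719, 0.0799]
eef_rot: [-0.017, 0.043, 0.923, -0.383]
force: [-0.2, 0.6, -2.6]
gripper_width: 0.301
```

Run:
```python
from h import *
st(); snap("scene","s33",(190,130,310,220),6)
```

```text
t 39.40 nest mm [-79.7 133.3  79.9] seat-y 33.3 z-axis [ 0.003 -0.708 -0.706] x-axis [-1.    -0.004 -0.001] Fn [-0.3  0.6 -2.6] w 0.301 j [-0.14  0.78 -0.6   1.94  0.92  1.42  0.16]
```

View pics/s33.png

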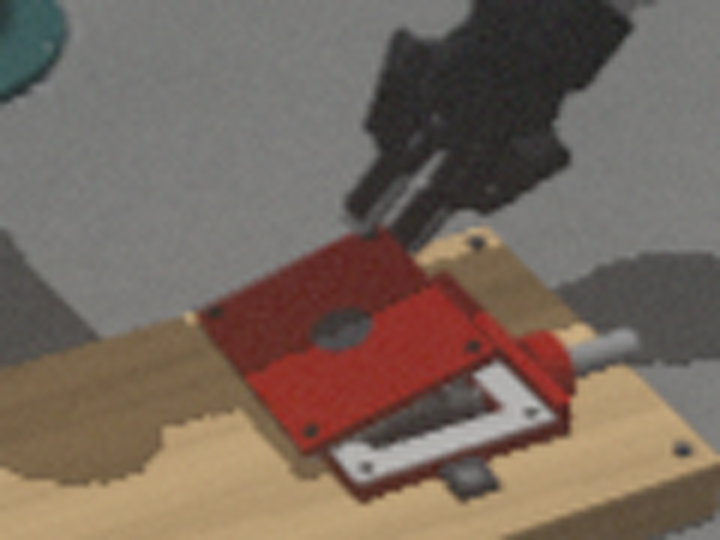

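Call:
{"op": "send_rows", "data": {"moves": [[0,1.5,1.3,0,0,0,0.7],[0,1.5,1.3,0,0,0,0.7],[0,1.5,1.3,0,0,0,0.7],[0,1.5,1.3,0,0,0,0.7],[0,1.5,1.3,0,0,0,0.7],[0,0,0,0,0,0,0.7],[0,0,0,0,0,0,0.7]]}}

```text
time: 40.03
eef_pos: [0.452, 0.0733, 0.0693]
eef_rot: [-0.018, 0.042, 0.923, -0.382]
force: [-0.1, -0.4, -1.1]
gripper_width: 0.297
```

Run:
```python
from h import *
st(); snap("scene","s34",(190,130,310,220),6)
```

```text
t 40.03 nest mm [-80.1 134.6  69.3] seat-y 34.6 z-axis [ 0.003 -0.707 -0.707] x-axis [-1.    -0.005  0.001] Fn [-0.1 -0.5 -1.1] w 0.297 j [-0.15  0.8  -0.59  1.94  0.93  1.41  0.15]
```

View pics/s34.png

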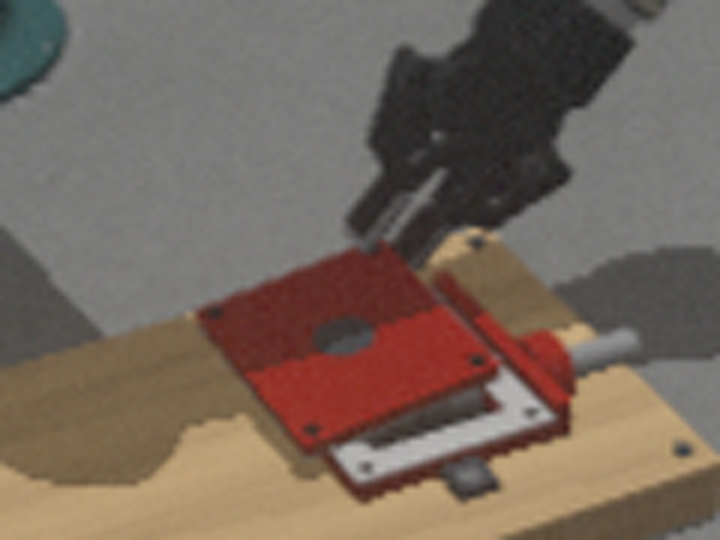

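Call:
{"op": "send_rows", "data": {"moves": [[0,1.5,1.3,0,0,0,0.7],[0,1.5,1.3,0,0,0,0.7],[0,1.5,1.2,0,0,0,0.7],[0,0,0,0,0,0,0.7],[0,0,0,0,0,0,0.7]]}}

```text
time: 40.5
eef_pos: [0.4523, 0.0735, 0.0636]
eef_rot: [-0.018, 0.042, 0.923, -0.382]
force: [-0.6, 0.3, -2.4]
gripper_width: 0.301
```

Run:
```python
from h import *
st(); snap("scene","s35",(190,130,310,220),6)
```

```text
t 40.50 nest mm [-79.8 134.8  63.6] seat-y 34.8 z-axis [ 0.004 -0.707 -0.707] x-axis [-1.    -0.005  0.   ] Fn [-0.6  0.3 -2.4] w 0.301 j [-0.15  0.81 -0.59  1.93  0.93  1.4   0.14]
```

View pics/s35.png

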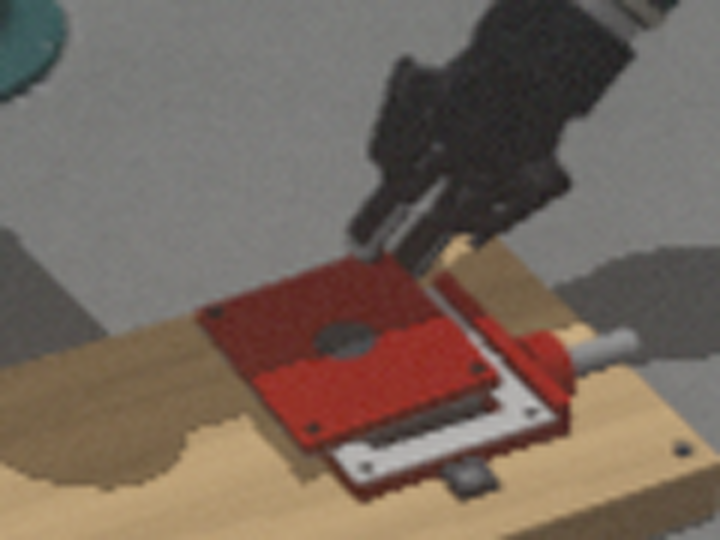

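Call:
{"op": "send_rows", "data": {"moves": [[0,1.3,1,0,0,0,0.7],[0,1.3,1,0,0,0,0.7],[0,0,0,0,0,0,0.7],[0,0,0,0,0,0,0.7]]}}

```text
time: 40.88
eef_pos: [0.4524, 0.0738, 0.0604]
eef_rot: [-0.017, 0.042, 0.923, -0.382]
force: [-0.2, 0.7, -1.8]
gripper_width: 0.299
```

Run:
```python
from h import *
st(); snap("scene","s36",(190,130,310,220),6)
```

```text
t 40.88 nest mm [-79.7 135.2  60.4] seat-y 35.2 z-axis [ 0.004 -0.707 -0.707] x-axis [-1.    -0.005 -0.   ] Fn [-0.2  0.7 -1.8] w 0.299 j [-0.16  0.82 -0.59  1.93  0.93  1.4   0.14]
```

View pics/s36.png

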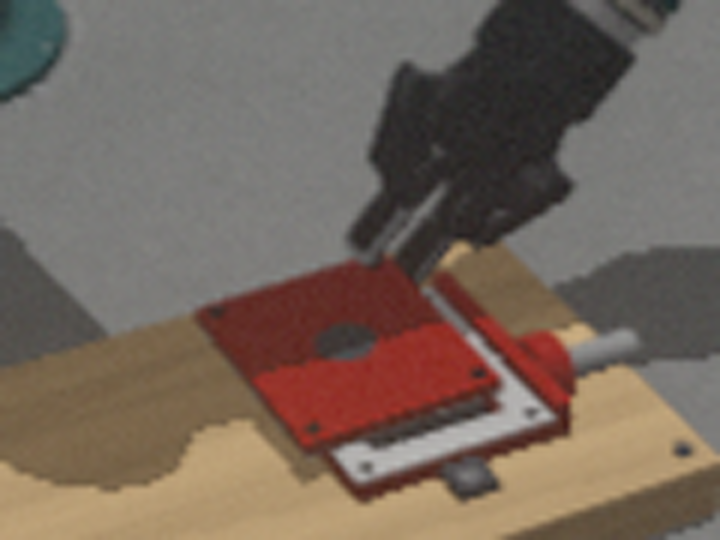

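Call:
{"op": "send_rows", "data": {"moves": [[0,1,0.8,0,0,0,0.7],[0,0,0,0,0,0,0.7],[0,0,0,0,0,0,0.7]]}}

```text
time: 41.18
eef_pos: [0.4524, 0.0741, 0.0591]
eef_rot: [-0.017, 0.042, 0.923, -0.382]
force: [0.7, 0.8, -1.4]
gripper_width: 0.3
```

Call:
{"op": "send_rows", "data": {"moves": [[0,1,0.8,0,0,0,0.7],[0,0,0,0,0,0,0.7],[0,0,0,0,0,0,0.7]]}}

```text
time: 41.43
eef_pos: [0.4525, 0.0741, 0.0581]
eef_rot: [-0.017, 0.042, 0.923, -0.383]
force: [0.6, -0.4, 0.2]
gripper_width: 0.299
```

Run:
```python
from h import *
st(); snap("scene","s37",(190,130,310,220),6)
```

```text
t 41.43 nest mm [-79.7 135.5  58.1] seat-y 35.5 z-axis [ 0.004 -0.708 -0.707] x-axis [-1.    -0.005 -0.   ] Fn [ 0.7 -0.3  0.2] w 0.299 j [-0.16  0.82 -0.58  1.93  0.94  1.4   0.14]
```

View pics/s37.png

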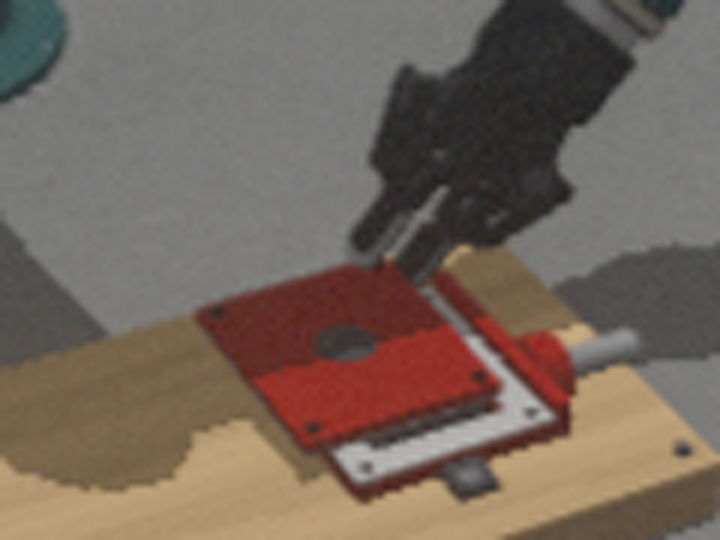

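Call:
{"op": "send_rows", "data": {"moves": [[0,0.7,-0.8,0,0,0,0.7],[0,0.7,-0.8,0,0,0,0.7],[0,0.7,-0.8,0,0,0,0.7],[0,0.7,-0.8,0,0,0,0.7],[0,0.7,-0.8,0,0,0,0.7],[0,0,0,0,0,0,0.7]]}}

```text
time: 41.98
eef_pos: [0.4529, 0.0799, 0.0582]
eef_rot: [-0.017, 0.042, 0.923, -0.382]
force: [0.1, 0.3, -0.6]
gripper_width: 0.299
```

Run:
```python
from h import *
st(); snap("scene","s38",(190,130,310,220),6)
```

```text
t 41.98 nest mm [-79.8 141.3  58.2] seat-y 41.3 z-axis [ 0.004 -0.707 -0.707] x-axis [-1.    -0.005 -0.   ] Fn [ 0.1  0.3 -0.6] w 0.299 j [-0.17  0.83 -0.59  1.92  0.93  1.4   0.14]
```

View pics/s38.png

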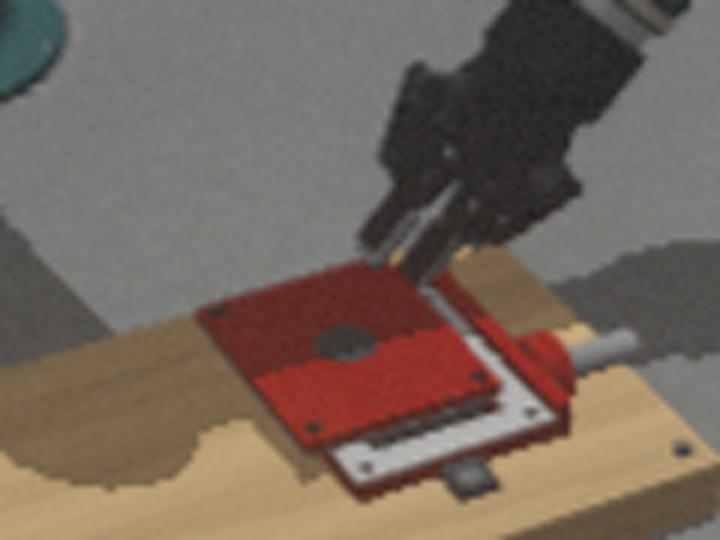

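Call:
{"op": "send_rows", "data": {"moves": [[0,0,-6,0,0,0,0.7],[0,0,-15,0,0,0,0.7],[0,0,-25,0,0,0,0.7],[0,0,-30,-5,0,0,0.7],[0,0,-20,-7,0,0,0.8],[0,0,0,-7,0,0,0.9],[0,0,0,-7,0,0,1],[0,0,0,-7,0,0,1],[0,0,0,-7,0,0,1],[0,0,0,-5,0,0,1],[0,0,0,0,0,0,1]]}}

```text
time: 42.95
eef_pos: [0.4596, 0.1417, 0.1279]
eef_rot: [0.0, 0.049, 0.999, -0.0]
force: [-0.2, -1.8, 0.4]
gripper_width: 0.001
```

Run:
```python
from h import *
st(); snap("scene","s39",(190,130,310,220),6); snap("top","t39",(205,150,360,250),5)
```

```text
t 42.95 nest mm [-79.2 203.4 127.9] seat-y 103.4 z-axis [ 0.001 -0.    -1.   ] x-axis [-1.     0.002 -0.001] Fn [ 0.  -1.8  0.4] w 0.001 j [ 0.4   0.55 -0.95  2.05  0.61  0.84  0.57]
```

View pics/s39.png

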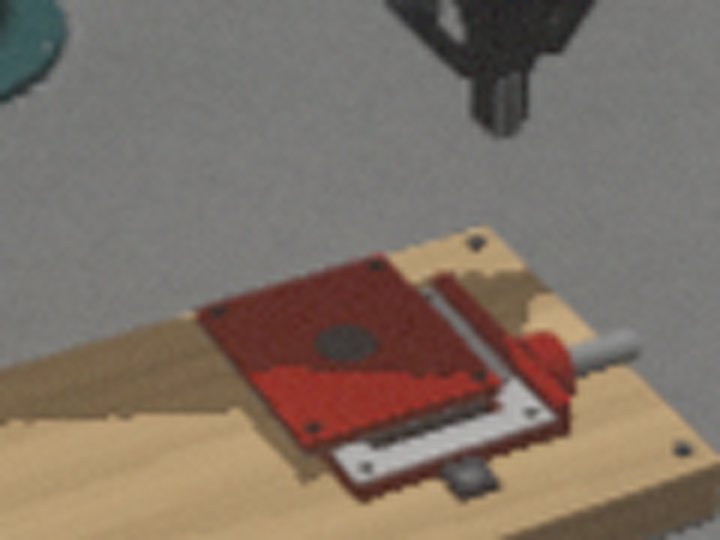

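View pics/t39.png

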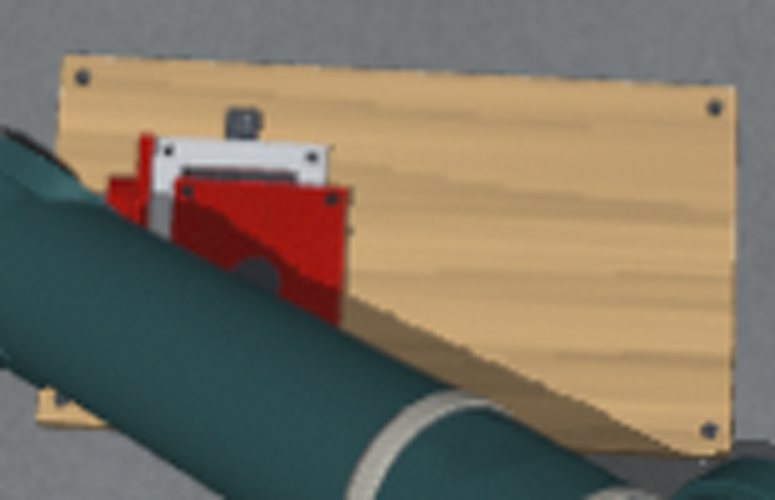

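```bash
cat > fitp.py <<'E'
from fit0 import place
from h import *
from scipy.optimize import least_squares
# fit plate flat on rim and nest in same camera (relative pose)
NEST={"top":(0.5183,-0.0697,-0.0959),"scene":(0.5193,-0.0669,-0.0974)}
def fp(n,px,L,z=.056):
    L=np.c_[np.array(L,float)*[.065,.055],np.full(len(L),z)]
    s=least_squares(lambda p:(proj(n,place(p,L))-px).ravel(),[.52,.03,-.096]);N=NEST[n]
    d=R.from_euler('z',-N[2]).apply([s.x[0]-N[0],s.x[1]-N[1],0])
    print(n,"plate in seat mm x %.1f y %.1f yaw %.2f deg"%(d[0]*1e3,d[1]*1e3-100,np.degrees(s.x[2]-N[2])),"res",np.round(s.fun,1))
E
python3 - <<'E' | tail -2
from fitp import *
fp("scene",(np.array([(197,312),(380,255),(500,380),(308,448)])+.5)/6-.5+[190,130],[(-1,-1),(-1,1),(1,1),(1,-1)])
fp("top",(np.array([(176,179),(351,188)])+.5)/5-.5+[205,150],[(1,1),(1,-1)])
E
```

```text
scene plate in seat mm x -27.1 y -15.6 yaw 0.64 deg res [-0.7 -0.1  0.1 -0.1  0.6  0.3 -0.1 -0.2]
top plate in seat mm x -28.6 y -15.2 yaw -0.29 deg res [ 0.1  0.  -0.1 -0. ]
```

Call:
{"op": "send_rows", "data": {"moves": [[5,-12,0,0,0,0,0.5],[8,-24,0,0,0,0,0.4],[8,-26,0,0,0,0,0.4],[8,-26,0,0,0,0,0.4],[7,-22,0,0,0,0,0.4],[0,-8.6,5,0,0,0,0.4],[0,0,20,0,0,0,0.4],[0,0,25,0,0,0,0.4],[0,0,18,0,0,0,0.4],[0,0,5,0,0,0,0.4],[0,0,0,0,0,0,0.4]]}}

```text
time: 43.97
eef_pos: [0.4121, 0.0331, 0.0535]
eef_rot: [-0.001, 0.044, 0.999, 0.0]
force: [-0.2, -0.2, 0.5]
gripper_width: 0.598
```

Run:
```python
from h import *
st(); snap("scene","s40",(190,130,310,220),6)
```

```text
t 43.97 nest mm [-116.    90.8   53.5] seat-y -9.2 z-axis [-0.002  0.    -1.   ] x-axis [-1.    -0.009  0.002] Fn [-0.2 -0.2  0.5] w 0.598 j [ 0.55  0.58 -0.83  2.24  0.75  0.63  0.63]
```

View pics/s40.png

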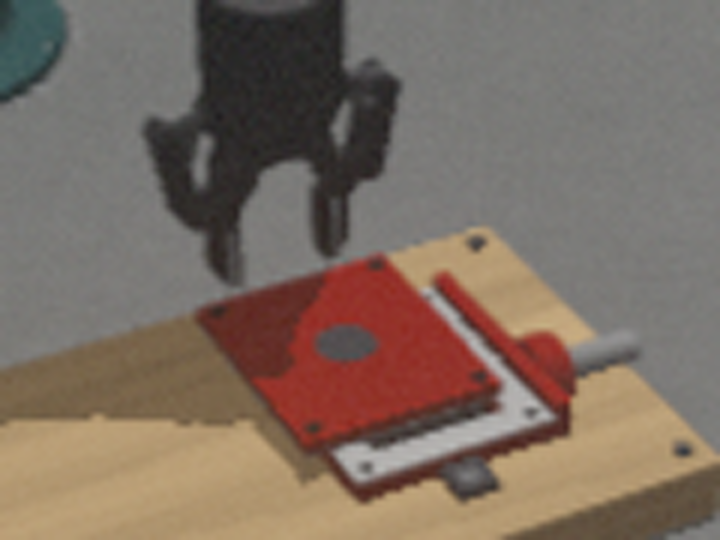

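Call:
{"op": "send_rows", "data": {"moves": [[0,-6,1,0,0,0.5,0.4],[-4,0,0,0,0,0,0.4],[-4,0,0,0,0,0,0.4],[-3,0,0,0,0,0,0.4],[-3,0,0,0,0,0,0.4],[-3,0,0,0,0,0,0.4],[-3,0,0,0,0,0,0.4],[-3,0,0,0,0,0,0.4],[-3,0,0,0,0,0,0.4],[-3,0,0,0,0,0,0.4],[-2,0,0,0,0,0,0.4],[0,0,0,0,0,0,0.4],[0,0,0,0,0,0,0.4]]}}

```text
time: 45.1
eef_pos: [0.4416, 0.0218, 0.0532]
eef_rot: [-0.001, 0.05, 0.999, -0.0]
force: [-4.6, 1.2, 3.0]
gripper_width: 0.6
```

Run:
```python
from h import *
st(); snap("scene","s41",(190,130,310,220),6); snap("top","t41",(205,150,360,250),5)
```

```text
t 45.10 nest mm [-85.6  82.4  53.2] seat-y -17.6 z-axis [-0.002 -0.001 -1.   ] x-axis [-1.     0.004  0.002] Fn [-4.7  0.7  3. ] w 0.600 j [ 0.56  0.61 -0.82  2.18  0.75  0.67  0.67]
```

View pics/s41.png

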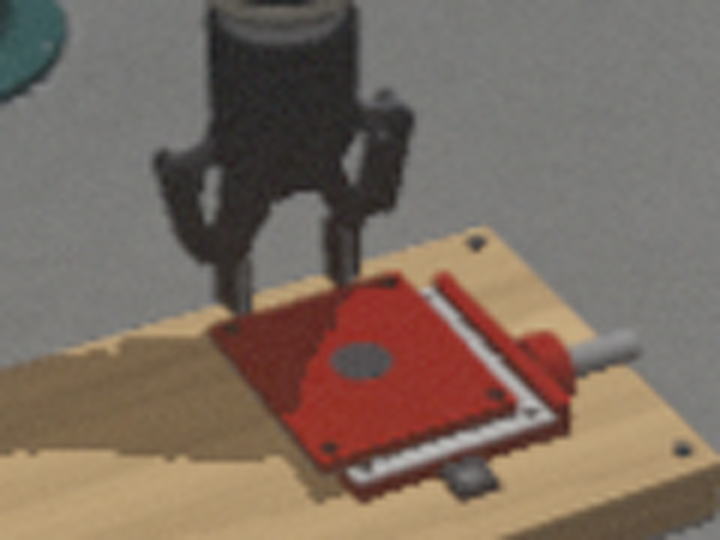

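View pics/t41.png

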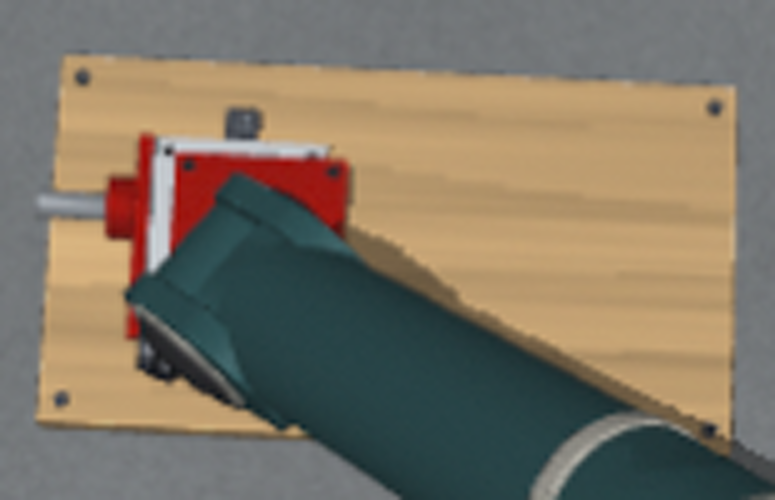

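```bash
python3 - <<'E' | tail -2
from fitp import *
fp("scene",(np.array([(212,327),(405,273),(520,407),(325,468)])+.5)/6-.5+[190,130],[(-1,-1),(-1,1),(1,1),(1,-1)])
fp("top",(np.array([(177,152),(352,162)])+.5)/5-.5+[205,150],[(1,1),(1,-1)])
E
```

```text
scene plate in seat mm x -7.1 y -14.9 yaw -1.07 deg res [ 0.1  0.2 -0.1  0.1  0.5 -0.3 -0.5 -0. ]
top plate in seat mm x -11.4 y -14.6 yaw -0.64 deg res [ 0.2  0.  -0.2 -0. ]
```

Call:
{"op": "send_rows", "data": {"moves": [[-2,0,0,0,0,0,0.4],[-2,0,0,0,0,0,0.4],[-2,0,0,0,0,0,0.4],[-2,0,0,0,0,0,0.4],[-1,0,0,0,0,0,0.4],[0,0,0,0,0,0,0.4],[0,0,0,0,0,0,0.4]]}}

```text
time: 45.78
eef_pos: [0.4522, 0.021, 0.0533]
eef_rot: [0.0, 0.05, 0.999, 0.0]
force: [-0.5, -0.6, 0.0]
gripper_width: 0.604
```

Run:
```python
from h import *
st(); snap("scene","s42",(190,130,310,220),6); snap("top","t42",(205,150,360,250),5)
```

```text
t 45.78 nest mm [-74.9  82.6  53.3] seat-y -17.4 z-axis [ 0.001  0.    -1.   ] x-axis [-1.     0.004 -0.001] Fn [-0.4 -0.6  0. ] w 0.604 j [ 0.56  0.62 -0.82  2.16  0.75  0.68  0.68]
```

View pics/s42.png

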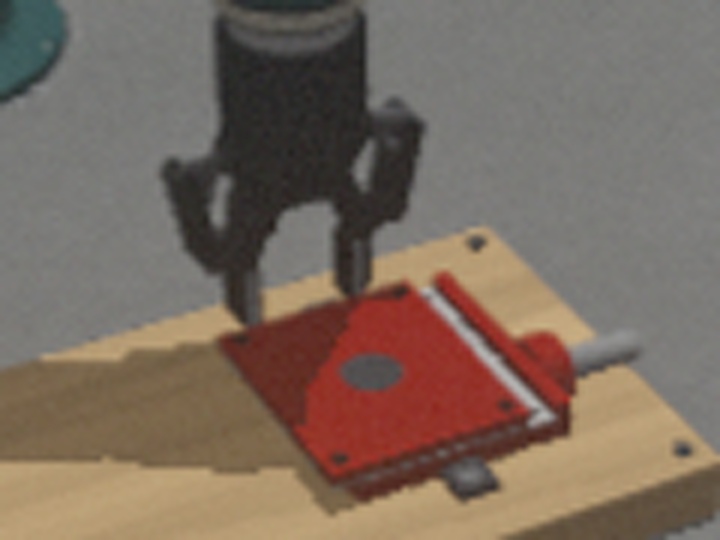

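View pics/t42.png

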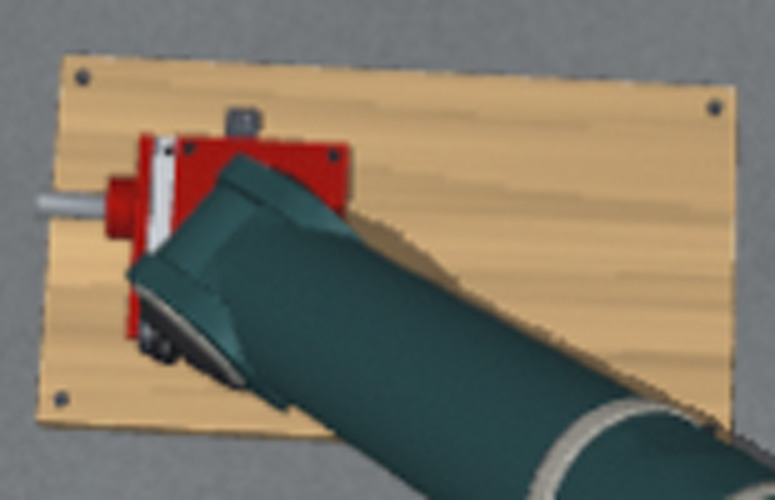

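```bash
python3 - <<'E' | tail -2
from fitp import *
fp("scene",(np.array([(221,340),(412,283),(532,420),(336,483)])+.5)/6-.5+[190,130],[(-1,-1),(-1,1),(1,1),(1,-1)])
fp("top",(np.array([(177,137),(351,146)])+.5)/5-.5+[205,150],[(1,1),(1,-1)])
E
```

```text
scene plate in seat mm x 4.8 y -15.5 yaw -0.53 deg res [-0.1  0.2  0.   0.3  0.5 -0.4 -0.4 -0.1]
top plate in seat mm x -1.4 y -14.1 yaw -0.33 deg res [ 0.1  0.  -0.1 -0. ]
```

Call:
{"op": "send_rows", "data": {"moves": [[6,0,0,0,0,0,0.4],[6,0,-10,0,0,0,0.4],[0,0,-25,0,0,0,0.4],[0,-10,-20,0,0,0,0.4],[-12,-20,0,0,0,6,0.4],[-18,-20,0,0,0,0,0.4],[-22,-16,0,0,0,0,0.4],[-22,-2,0,0,0,0,0.4],[-14,0,0,0,0,7,0.4],[0,0,0,0,0,7,0.4],[0,0,0,0,0,7,0.4],[0,0,0,0,0,7,0.4],[0,0,0,0,0,7,0.4],[0,0,0,0,0,7,0.4],[0,0,0,0,0,7,0.4],[0,0,0,0,0,7,0.4],[0,0,0,0,0,7,0.4],[0,0,0,0,0,7,0.4],[0,0,0,0,0,7,0.4],[0,0,0,0,0,7,0.4]]}}

```text
time: 47.55
eef_pos: [0.5151, -0.0609, 0.1093]
eef_rot: [0.0, 0.743, 0.669, 0.001]
force: [-0.8, 0.2, 0.0]
gripper_width: 0.6
```

Run:
```python
from h import *
st(); delta([.0,.007,.053],tool([0,1,0],[0,0,-1])); snap("scene","s43",(190,130,310,220),6); snap("top","t43",(205,150,360,250),5)
```

```text
t 47.55 nest mm [ -4.4   7.1 109.3] seat-y -92.9 z-axis [ 0.001  0.001 -1.   ] x-axis [0.009 1.    0.001] Fn [-0.8  0.1  0. ] w 0.600 j [ 0.48  0.5  -0.52  2.    0.36  0.74 -0.37]
shift tool mm [-0.1  4.3 56.3] turn deg [ 0.07 -0.03 -0.52]
```

View pics/s43.png

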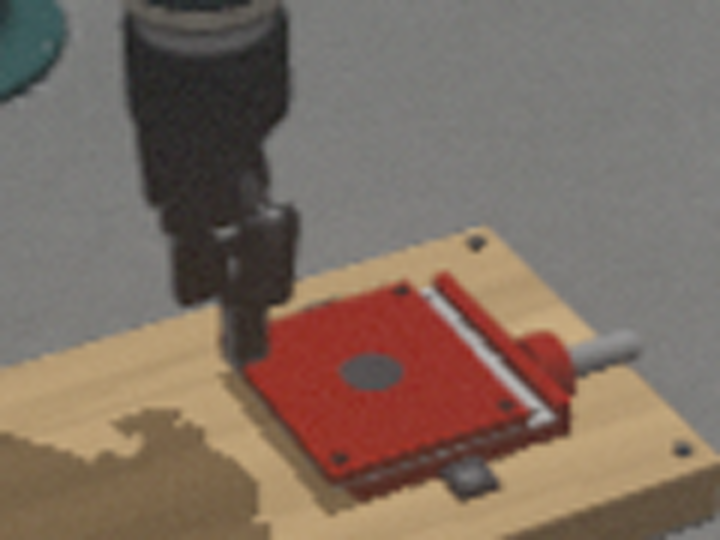

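View pics/t43.png

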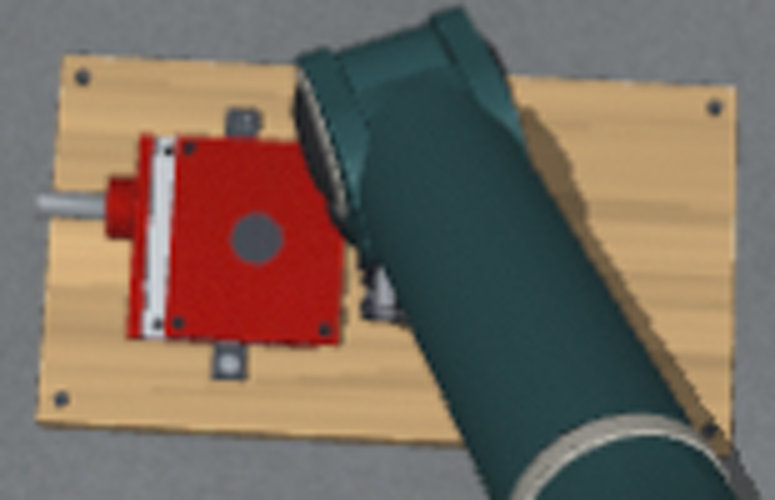

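Call:
{"op": "send_rows", "data": {"moves": [[0,4.3,10,0,0,-0.5,0.4],[0,0,20,0,0,0,0.4],[0,0,20,0,0,0,0.4],[0,0,6,0,0,0,0.4],[0,0,0,0,0,0,0.4],[4,0,0,0,0,0,0.4],[4,0,0,0,0,0,0.4],[3,0,0,0,0,0,0.4],[3,0,0,0,0,0,0.4],[3,0,0,0,0,0,0.4],[3,0,0,0,0,0,0.4],[3,0,0,0,0,0,0.4],[0,0,0,0,0,0,0.4],[0,0,0,0,0,0,0.4]]}}

```text
time: 48.82
eef_pos: [0.5222, -0.0399, 0.053]
eef_rot: [0.001, 0.739, 0.674, -0.0]
force: [-0.1, -5.2, 3.7]
gripper_width: 0.602
```

Run:
```python
from h import *
st(); snap("top","t44",(205,150,360,250),5)
```

```text
t 48.82 nest mm [ 0.6 28.7 53. ] seat-y -71.3 z-axis [ 0.001 -0.001 -1.   ] x-axis [-0.005  1.    -0.001] Fn [ 0.4 -5.1  3.7] w 0.602 j [ 0.39  0.59 -0.47  2.01  0.44  0.64 -0.46]
```

View pics/t44.png

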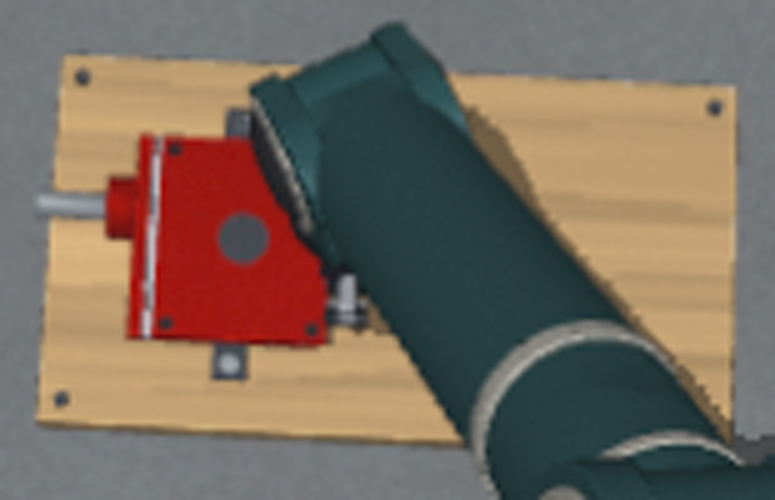

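Call:
{"op": "send_rows", "data": {"moves": [[1.5,0,0,0,0,0,0.4],[1.5,0,0,0,0,0,0.4],[1,0,0,0,0,0,0.4],[0,0,0,0,0,0,0.4],[0,0,0,0,0,0,0.4]]}}

```text
time: 49.28
eef_pos: [0.5223, -0.0362, 0.0527]
eef_rot: [0.001, 0.739, 0.674, -0.0]
force: [-0.5, -5.6, 3.7]
gripper_width: 0.599
```

Call:
{"op": "send_rows", "data": {"moves": [[1,0,0,0,0,0,0.4],[0,0,0,0,0,0,0.4],[0,0,0,0,0,0,0.4]]}}

```text
time: 49.53
eef_pos: [0.5224, -0.0352, 0.0527]
eef_rot: [0.001, 0.739, 0.674, -0.0]
force: [0.2, -6.8, 6.2]
gripper_width: 0.599
```

Run:
```python
from h import *
st(); snap("top","t45",(205,150,360,250),5)
```

```text
t 49.53 nest mm [ 0.4 33.4 52.7] seat-y -66.6 z-axis [ 0.001 -0.001 -1.   ] x-axis [-0.004  1.    -0.001] Fn [ 0.8 -6.7  6.2] w 0.599 j [ 0.38  0.59 -0.47  2.01  0.44  0.64 -0.47]
```

View pics/t45.png

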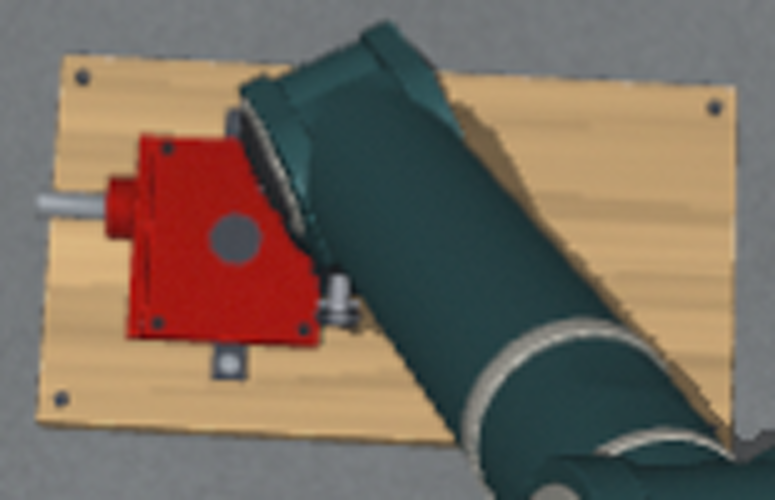

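Call:
{"op": "send_rows", "data": {"moves": [[1,0,0,0,0,0,0.4],[0,0,0,0,0,0,0.4],[0,0,0,0,0,0,0.4]]}}

```text
time: 49.83
eef_pos: [0.5224, -0.035, 0.0527]
eef_rot: [0.001, 0.739, 0.674, -0.001]
force: [-0.8, -8.1, 4.7]
gripper_width: 0.597
```

Call:
{"op": "send_rows", "data": {"moves": [[1,0,0,0,0,0,0.4],[0,0,0,0,0,0,0.4],[0,0,0,0,0,0,0.4]]}}

```text
time: 50.08
eef_pos: [0.5223, -0.0349, 0.0527]
eef_rot: [0.001, 0.739, 0.673, -0.001]
force: [0.5, -8.7, 4.5]
gripper_width: 0.598
```

Call:
{"op": "send_rows", "data": {"moves": [[-4,0,0,0,0,0,0.4],[-8,0,0,0,0,0,0.4],[-10,0,-10,0,0,0,0.4],[-20,0,-20,0,0,0,0.4],[-30,0,-20,0,0,0,0.4],[-35,0,-10,0,0,0,0.4],[-35,0,0,0,0,0,0.4],[-35,0,0,0,0,0,0.4],[-20,0,0,0,0,0,0.4],[0,0,0,0,0,0,0.4]]}}

```text
time: 50.92
eef_pos: [0.5029, -0.2337, 0.1117]
eef_rot: [0.0, 0.741, 0.671, -0.001]
force: [-0.0, -0.7, -0.7]
gripper_width: 0.6
```

Run:
```python
from h import *
st(); snap("top","t46",(215,160,295,230),9); snap("scene","s46",(215,160,315,235),8)
```

```text
t 50.92 nest mm [   0.  -166.1  111.7] seat-y -266.1 z-axis [-0.    -0.001 -1.   ] x-axis [ 0.003  1.    -0.001] Fn [ 0.  -0.7 -0.7] w 0.600 j [ 0.77  0.54 -0.5   1.91  0.36  0.78 -0.03]
```

View pics/t46.png

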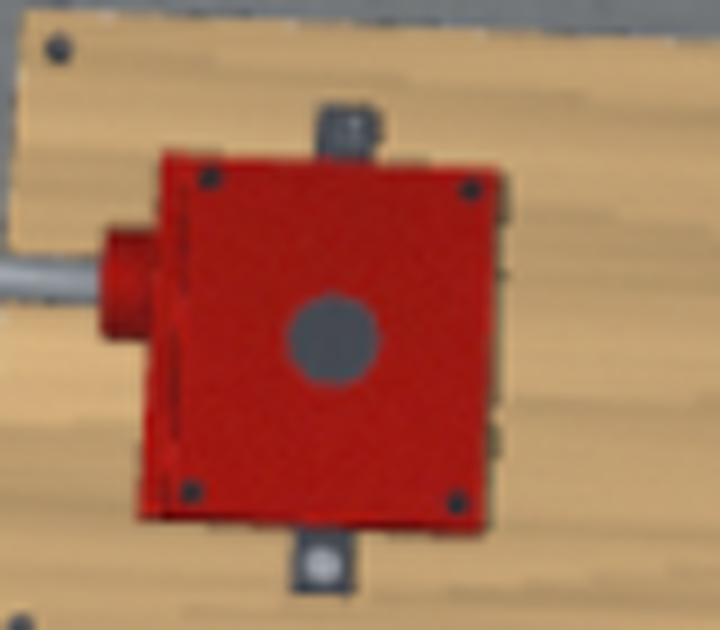

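View pics/s46.png

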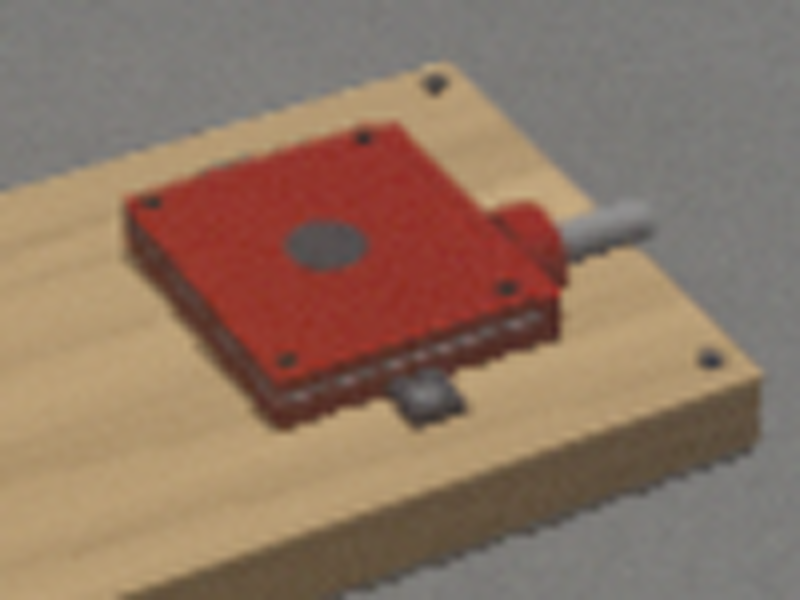

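```bash
python3 - <<'E'
from h import *
def rel(n,px,z):
    N={"top":(0.5183,-0.0697,-0.0959),"scene":(0.5193,-0.0669,-0.0974)}[n]
    P=atz(n,px,z); return 1e3*R.from_euler('z',-N[2]).apply(P-[N[0],N[1],0])-[0,100,0]
f=lambda l,s,o:(np.array(l)+.5)/s-.5+np.array(o)
a=rel("top",f([(168,150),(312,156),(304,331),(158,324)],5,(205,150)),.046)
b=rel("top",f([(210,178),(471,190),(457,503),(191,492)],9,(215,160)),.056)
print("rim holes",a,a.mean(0));print("plate holes top",b,b.mean(0))
c=rel("scene",f([(364,137),(152,202),(287,360),(507,288)],8,(215,160)),.056)
r=rel("scene",f([(542,67),(423,103),(499,193),(622,153)],4.5,(140,165)),.046)
print("scene plate",c,c.mean(0));print("scene rim",r,r.mean(0))
for k in(b,c):
    d=k[:, :2]; 
print("yaw top",np.degrees(np.arctan2(b[0,1]-b[3,1],b[0,0]-b[3,0])-np.arctan2(a[0,1]-a[3,1],a[0,0]-a[3,0])),np.degrees(np.arctan2(b[1,1]-b[2,1],b[1,0]-b[2,0])-np.arctan2(a[1,1]-a[2,1],a[1,0]-a[2,0])))
# corner-based
E
python3 - <<'E' | tail -2
from fitp import *
f=lambda l,s,o:(np.array(l)+.5)/s-.5+np.array(o)
fp("scene",f([(125,197),(398,124),(558,292),(272,383)],8,(215,160)),[(-1,-1),(-1,1),(1,1),(1,-1)])
fp("top",f([(500,170),(484,531)],9,(215,160)),[(1,-1),(-1,-1)])
from h import *
d=np.load("top0.npy");
def cen(C,m): return C
for n,t in(("top","t46"),("scene","s46")):
    pass
E
```

```text
rim holes [[ 57.4976  46.656   46.    ]
 [ 57.9201 -45.2503  46.    ]
 [-54.9053 -45.467   46.    ]
 [-54.8681  46.4017  46.    ]] [ 1.4111  0.5851 46.    ]
plate holes top [[ 56.0213  47.0373  56.    ]
 [ 56.0375 -44.9367  56.    ]
 [-55.3591 -45.2627  56.    ]
 [-55.9362  47.0992  56.    ]] [ 0.1908  0.9843 56.    ]
scene plate [[-58.8648  45.925   56.    ]
 [-58.2049 -46.6974  56.    ]
 [ 54.0215 -46.3532  56.    ]
 [ 53.6246  45.8546  56.    ]] [-2.3559 -0.3177 56.    ]
scene rim [[-57.9084  45.4162  46.    ]
 [-58.089  -46.925   46.    ]
 [ 54.9892 -46.7551  46.    ]
 [ 55.1536  44.9035  46.    ]] [-1.4637 -0.8401 46.    ]
yaw top -0.16131913875419351 0.057641111145399195
scene plate in seat mm x 0.5 y 2.7 yaw -1.90 deg res [ 1.2 -0.4 -0.9 -0.1 -1.2  1.   0.9 -0.3]
top plate in seat mm x -0.6 y 0.1 yaw 0.12 deg res [ 0.  -0.2 -0.   0.2]
```

Run:
```python
from h import *
p,d=snap("scene","s47"); q=cv2.imread("pics/scene0.png")
st(); C=w2n(cloud("scene",d).reshape(-1,3)).reshape(384,512,3)
m=(abs(C[...,0])<.05)&(abs(C[...,1]-.1)<.045); print("plate top z median",np.median(C[...,2][m]))
for nm,(u0,v0,u1,v1) in dict(bearing=(100,198,135,225),bin=(338,152,405,198),wrench=(255,244,318,302),oil=(322,105,352,158)).items():
    print(nm,cv2.absdiff(cv2.imread("s47_raw.png")[v0:v1,u0:u1],q[v0:v1,u0:u1]).mean())
```

```text
t 51.07 nest mm [   0.7 -159.2  112. ] seat-y -259.2 z-axis [-0.     0.002 -1.   ] x-axis [-0.006  1.     0.002] Fn [0.7 1.3 0.2] w 0.600 j [ 0.76  0.54 -0.51  1.91  0.36  0.78 -0.03]
plate top z median 0.057151386236509165
bearing 30.25326278659612
bin 4.031473069435432
wrench 4.3596971355592045
oil 4.129769392033543
```

View pics/s47.png

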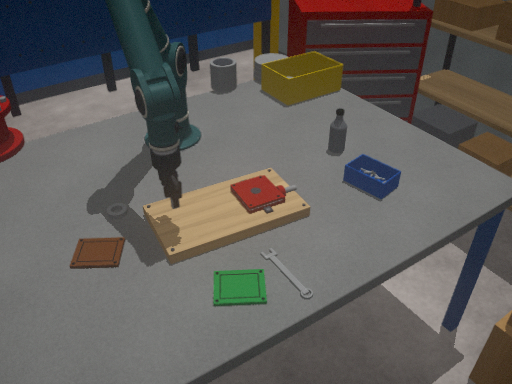

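The cover lies closed on the housing. The bearing at (118,210) is in shadow but where it was, and the bin, spanner and bottle look unchanged.

```bash
python3 -c "
from workcell import finish_job
print(finish_job())"
```

```text
the job is handed in; nothing more can be done
None
```

The cover is on the housing with its machined face down and its far edge against the shoulder. I handed the job in at about 51 s of the 72 s allowed; the verdict was not reported.

**What I did:**
- I slid the cover to the near wall, lifted its edge by friction, and stood it upright against the wall.
- I pinched it from above and swung it over. On the first try I could not let it down low enough without dropping it. I stood it back up near the wall, gripped it near its end and swung it over again.
- I lowered it on one fingertip beside the housing until it lay flat, then pushed it sideways until flush and home against the shoulder.

**Last checks:**

| Check | Result | Allowed |
|---|---|---|
| Sideways offset (x), from the bolt holes in both cameras | about −1.0 mm | ±4 mm |
| Offset towards the shoulder (y), from the bolt holes | about +0.5 mm | ±3 mm |
| Out of square, from the bolt holes in the top camera | under 0.2° | 0.04 rad (2.3°) |
| Height of the cover's top face, by depth | about 57 mm | 53–59 mm (56 mm expected) |

- **Forces:** no reading at the tool passed about 16 N. That was a deliberate touch on the board, not on the cover. I only read force at the end of each move.
- **Robot:** it stood clear of everything when I handed in.
- **Bystanders:** bin, spanner and bottle pictures match the start. The bearing's pixels differ because it is now in the arm's shadow, but it looks to be in its original spot.

**Disagreement:** a cruder fit to the cover's corners in the scene camera gave y +2.7 mm and 1.9° of turn, with poor residuals. I trusted the bolt holes instead, because both cameras agreed on them.

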